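Dock the hanging data loggers and start the read-out

TASK

Lift every data logger off its hook on the rack and set each one upright, stem down and fully home, in a socket of its own in the read-out dock (any socket). Only when all of them are in, press the recessed start button in the side of the dock right in with the pin of the stylus for about half a second, then let it out and lay the stylus flat in the tool tray. Leave the solder spool, the jar and the parts bin where they are.

Things in the scene. Friction and masses are not known exactly. Their poses are not given: they have to be found in the camera images.
- rack: fixed rack: foot 360 mm wide along y, cross rail (front face at x = 0, top 200 mm up) on end posts at y = +-170 mm, four flat steel hook arms to its -x (towards the robot) at y = -120, -40, 40, 120 mm: 8 mm wide, 6 mm thick, top 200 mm up, 74 mm long, with an end lip (x -69 to -74 mm) 10 mm above the arm. Origin on the underside, below the rail's front face.
- logger0: logger (may be absent), 102 mm tall, 70 g: steel stem tapering from 13 mm (tip) to 21 mm diameter at 40 mm up; white 32 mm round body at 40-64 mm (its underside is the shoulder); stiff loop on top at 64-102 mm, 34 mm wide (y), 10 mm thick (x), opening 24 mm wide, 64-96 mm up; grip its outer sides. Hangs by the loop, x along the arm: lift 10 to 26 mm to clear the lip. Origin: stem tip centre, z up.
- logger1: logger (may be absent), 102 mm tall, 70 g: steel stem tapering from 13 mm (tip) to 21 mm diameter at 40 mm up; white 32 mm round body at 40-64 mm (its underside is the shoulder); stiff loop on top at 64-102 mm, 34 mm wide (y), 10 mm thick (x), opening 24 mm wide, 64-96 mm up; grip its outer sides. Hangs by the loop, x along the arm: lift 10 to 26 mm to clear the lip. Origin: stem tip centre, z up.
- logger2: logger (may be absent), 102 mm tall, 70 g: steel stem tapering from 13 mm (tip) to 21 mm diameter at 40 mm up; white 32 mm round body at 40-64 mm (its underside is the shoulder); stiff loop on top at 64-102 mm, 34 mm wide (y), 10 mm thick (x), opening 24 mm wide, 64-96 mm up; grip its outer sides. Hangs by the loop, x along the arm: lift 10 to 26 mm to clear the lip. Origin: stem tip centre, z up.
- logger3: logger (may be absent), 102 mm tall, 70 g: steel stem tapering from 13 mm (tip) to 21 mm diameter at 40 mm up; white 32 mm round body at 40-64 mm (its underside is the shoulder); stiff loop on top at 64-102 mm, 34 mm wide (y), 10 mm thick (x), opening 24 mm wide, 64-96 mm up; grip its outer sides. Hangs by the loop, x along the arm: lift 10 to 26 mm to clear the lip. Origin: stem tip centre, z up.
- dock: fixed grey read-out dock, 165 x 165 x 70 mm, origin under its centre. Four round sockets in its top. On its +x face, 42 mm up in the middle, a round black shroud (outer diameter 32 mm, bore 20 mm) stands out 14 mm and surrounds the start button.
- socket0 (a point): centre of the mouth of a socket in the dock's top (dock x = -40, y = -40 mm, 70 mm up): round hole 23 mm in diameter, 55 mm deep. A fully home logger rests with its shoulder on the dock's top, stem tip 40 mm below this point. Axes as the dock's.
- socket1 (a point): centre of the mouth of a socket in the dock's top (dock x = -40, y = 40 mm, 70 mm up): round hole 23 mm in diameter, 55 mm deep. A fully home logger rests with its shoulder on the dock's top, stem tip 40 mm below this point. Axes as the dock's.
- socket2 (a point): centre of the mouth of a socket in the dock's top (dock x = 40, y = -40 mm, 70 mm up): round hole 23 mm in diameter, 55 mm deep. A fully home logger rests with its shoulder on the dock's top, stem tip 40 mm below this point. Axes as the dock's.
- socket3 (a point): centre of the mouth of a socket in the dock's top (dock x = 40, y = 40 mm, 70 mm up): round hole 23 mm in diameter, 55 mm deep. A fully home logger rests with its shoulder on the dock's top, stem tip 40 mm below this point. Axes as the dock's.
- start_button (a joint): travel of the recessed spring start button, in m: 0 out, 0.005 fully in (about 4 N).
- button_face (a point): centre of the button's face (17 mm across), 8 mm deep inside the shroud's mouth; it is pressed level along the dock's -x. Axes as the dock's.
- stylus: pusher stylus lying on the bench: black handle 90 mm along x, 14 mm wide, 22 mm tall, with a thin steel pin (7 mm diameter) reaching a further 55 mm to +x at 11 mm above the underside. 50 g. Origin: centre of the handle's underside, z up.
- stylus_tip (a point): end of the stylus pin, 100 mm along x from the stylus origin, 11 mm up.
- tray: fixed shallow grey tool tray, 210 (x) x 110 (y) x 14 mm, walls and floor about 4 mm. Origin: centre of its underside.
- solder_spool: solder spool, 54 mm across, 44 mm tall; not part of the job. Origin: centre of the underside.
- flux_jar: capped jar, 56 mm across, 70 mm tall; not part of the job. Origin: centre of the underside.
- parts_bin: small open green bin with capacitors, 100 x 140 x 60 mm; not part of the job. Origin: centre of the underside.
There are look-alikes about, which are no part of the job. Of the things shaped like the stylus, the black one is meant.

How it is judged:
On the way, in this order (a step that is already met when the one before it is completed fails the run):
1. every logger stands fully home in a socket of the dock (((horizontal distance between logger0 and socket0 below 0.004 m and z of logger0 in the frame of socket0 below -0.037 m and angle between logger0's own z axis and vertical below 0.07 rad) or (horizontal distance between logger0 and socket1 below 0.004 m and z of logger0 in the frame of socket1 below -0.037 m and angle between logger0's own z axis and vertical below 0.07 rad) or (horizontal distance between logger0 and socket2 below 0.004 m and z of logger0 in the frame of socket2 below -0.037 m and angle between logger0's own z axis and vertical below 0.07 rad) or (horizontal distance between logger0 and socket3 below 0.004 m and z of logger0 in the frame of socket3 below -0.037 m and angle between logger0's own z axis and vertical below 0.07 rad)) and ((horizontal distance between logger1 and socket0 below 0.004 m and z of logger1 in the frame of socket0 below -0.037 m and angle between logger1's own z axis and vertical below 0.07 rad) or (horizontal distance between logger1 and socket1 below 0.004 m and z of logger1 in the frame of socket1 below -0.037 m and angle between logger1's own z axis and vertical below 0.07 rad) or (horizontal distance between logger1 and socket2 below 0.004 m and z of logger1 in the frame of socket2 below -0.037 m and angle between logger1's own z axis and vertical below 0.07 rad) or (horizontal distance between logger1 and socket3 below 0.004 m and z of logger1 in the frame of socket3 below -0.037 m and angle between logger1's own z axis and vertical below 0.07 rad)) and ((horizontal distance between logger2 and socket0 below 0.004 m and z of logger2 in the frame of socket0 below -0.037 m and angle between logger2's own z axis and vertical below 0.07 rad) or (horizontal distance between logger2 and socket1 below 0.004 m and z of logger2 in the frame of socket1 below -0.037 m and angle between logger2's own z axis and vertical below 0.07 rad) or (horizontal distance between logger2 and socket2 below 0.004 m and z of logger2 in the frame of socket2 below -0.037 m and angle between logger2's own z axis and vertical below 0.07 rad) or (horizontal distance between logger2 and socket3 below 0.004 m and z of logger2 in the frame of socket3 below -0.037 m and angle between logger2's own z axis and vertical below 0.07 rad)) and ((horizontal distance between logger3 and socket0 below 0.004 m and z of logger3 in the frame of socket0 below -0.037 m and angle between logger3's own z axis and vertical below 0.07 rad) or (horizontal distance between logger3 and socket1 below 0.004 m and z of logger3 in the frame of socket1 below -0.037 m and angle between logger3's own z axis and vertical below 0.07 rad) or (horizontal distance between logger3 and socket2 below 0.004 m and z of logger3 in the frame of socket2 below -0.037 m and angle between logger3's own z axis and vertical below 0.07 rad) or (horizontal distance between logger3 and socket3 below 0.004 m and z of logger3 in the frame of socket3 below -0.037 m and angle between logger3's own z axis and vertical below 0.07 rad))), for 0.2 s.
2. the start button is pressed in with the stylus (value of joint start_button above 0.0035 m and contact force between stylus and start_button above 1 N), for 0.2 s.
At the end, for the whole second after the job is handed in: Every logger present stands in a socket (stem tip within 4 mm of its axis and 37 mm or more below its mouth, tilt under 0.07 rad); the button is out; the stylus lies at rest on the tray floor, its origin within 60 mm along and 45 mm across of the centre, origin and tip under 22 mm (all of step 1 and x of stylus in the frame of tray between -0.06 and 0.06 m and y of stylus in the frame of tray between -0.045 and 0.045 m and height (world z) of each of stylus, stylus_tip below 0.022 m and linear speed of stylus below 0.02 m/s and value of joint start_button below 0.0015 m); the robot touches nothing.
It fails at once if the start button is pressed while a logger is not yet home (value of joint start_button above 0.003 m and (height (world z) of any of logger0, logger1, logger2, logger3 above 0.034 m or horizontal distance between any of logger0, logger1, logger2, logger3 and dock above 0.08 m)).
It fails at once if the solder spool is displaced by more than 30 mm (distance of solder_spool from where it was at the start of the episode above 0.03 m).
It fails at once if the flux jar is displaced by more than 30 mm (distance of flux_jar from where it was at the start of the episode above 0.03 m).
It fails at once if the parts bin is displaced by more than 30 mm (distance of parts_bin from where it was at the start of the episode above 0.03 m).
Of logger0, logger1, logger2, logger3 only 3 to 4 are there at a start; the rules pass over those that are not, and their reading is None.
At some moment in a run one of stylus may be knocked a few centimetres aside while the robot is not near it.
It also fails if it takes over 208 s, if anything falls off the work surface, if the arm or the gripper's body presses on something with over 40 N, if the wrist force passes 120 N, or if a joint passes its speed limit or range.

ROBOT

A 6-joint arm with a two-finger parallel gripper is mounted at the origin on the work surface. World frame = base frame: x ahead of the robot, y to its left, z up, the work surface at z = 0. Lengths are in m, angles in rad, forces in N, time in s.
With the tool pointing down it reaches from about 0.325 to 0.925 m from the base axis. Payload 3.1 kg.
Tool frame: the origin (TCP) lies on the mounting face of the last link; the fingertips stand 173 mm ahead of it and the grasp point (between the pads) lies 155 mm ahead of it; z points along the fingers, y is the line along which they close (so a half turn about z gives the same grasp; the last joint's range is limited). The gripper opens to 85 mm and grips with 20 to 120 N. Pads are 22 mm wide; open, the fingers measure 114 mm over their backs; the gripper's body (76 mm by 85 mm) begins 54 mm behind the grasp point. The pads swing forward as they close: fully open they stand 13 mm farther back than shut.
Start: joints at [-0.112, 0.217, 1.613, -0, 1.311, -0.112], TCP at [0.625, 0, 0.405] pointing down, gripper open.
Joint ranges: [-2.75, 2.75], [-0.78, 2.1], [0.31, 2.55], [-1.13, 4.27], [0.13, 2.63], [-2.58, 2.58]. Speed limits (rad/s): [2.79, 2.79, 3.14, 3.14, 3.14, 3.14].

INTERFACE

Orientations are given as a rotation vector (axis times angle).
In Python, from workcell import get_obs, viewer, sign_off gives the robot as it stands.
- The arm moves only by the tool play_rows, never from a script. Its arguments are lists of equal length, an entry for each row: "hand": the closure, from 0 (fully open) to 1 (shut); "offset": the shift along the tool's x, y, z scaled (see below), a list of three; "dr": the turn, a rotation vector about the tool's x, y, z scaled (see below), a list of three. A call has 1 to 5 rows; each row is the pose to reach, as a shift and turn from the pose commanded when the call began, along the tool's axes at that moment; what a row does not reach only later rows make up. The controller multiplies each number of a shift by 200 mm and each number of a turn by 120 degrees. A row lasts 1/12 s, in which the tool goes at most 41.7 mm and 7.16 degrees, less where a joint would pass 70% of its speed; a pose out of reach is approached as far as the arm can. A call with a number of a shift or a turn outside -1 to 1 is refused whole. A call with a gripper value outside its range is refused whole. The fingers move at their own pace and stop on an object; "force" is the grip in N (left out, the last holds). Time passes only in rows, so rows that repeat a pose let the fingers close. It gives the time, the measured TCP pose, the force, the opening and the grip force at its end, in the units of the state.
- get_obs(): the state, without advancing time (a new reading comes with each control period).
- viewer.capture(name): name is "scene" or "side" or "wrist"; returns the picture (384x512x3 uint8, red, green, blue); there is no depth.
- viewer.camera_params(name): a dict with "fx", "fy", "cx", "cy" (pixels), "xyz" and "attitude" of the camera in the world. Camera axes: x right, y up, looking along -z (the intrinsics and any distortion apply to the point x, -y, -z); pixel columns grow to the right and rows downward; lengths in m; the calibration is good to about 2 mm. A picture is of the moment at which its call begins: read the wrist's pose just before it. camera_params takes no time and is no camera call; for the wrist camera it gives the pose at the moment of the call.
- sign_off(): hands the job in; it is judged then, once.
The state is a dict: "time": time; "q": joint angles; "joint_vel": joint speeds; "effort": joint torques, N m; "position": TCP position; "tool_rot": TCP orientation; "force": force on the tool from outside, world axes, zero at the start; "wrist_torque": the same for the moment, N m; "width": opening from 0.0 (shut) to 1.0 (fully open); "grasp_force": force on a finger pad.
Only numpy, scipy, OpenCV 4.12 (cv2) and the standard library are available. Lean on these libraries where they do the work, as an engineer would, in place of code of your own. Each camera call takes 0.05 s, during which the arm holds its last target. There are 200 camera calls.

## Working session

There is one attempt and no reset: what is moved stays moved. The work goes in short steps, Python scripts to look and compute and a tool call to move; the robot and the scene stay as the last step left them, time stands still between calls to the robot, and variables do not carry over. Pictures are saved under pics/ and viewed, at most 14 in all, crops included, and the job is handed in when it is done.

Besides the shell and the picture viewer there is one more tool, called after "Emit:" as name(argument=value, ...) on one line, values as JSON. play_rows: Moves the arm, as the interface text tells. Shifts and turns lie within -1 to 1; 1 stands for 200 mm of shift or 120 degrees of turn. Its arguments: {"type":"object","properties":{"hand":{"type":"array","items":{"type":"number"}},"offset":{"type":"array","items":{"type":"array","items":{"type":"number","minimum":-1,"maximum":1}}},"dr":{"type":"array","items":{"type":"array","items":{"type":"number","minimum":-1,"maximum":1}}},"force":{"type":"number"}},"required":["hand","offset","dr"]}

```bash
ls; mkdir -p pics; python3 - <<'E'
from workcell import get_obs, viewer
import cv2
print(get_obs())
for n in ("scene","side","wrist"):
    print(n,viewer.camera_params(n))
    cv2.imwrite(f"pics/{n}0.png",viewer.capture(n)[:,:,::-1])
E
```

```text
pics
{'time': 0.0, 'q': array([-1.12214965e-01,  2.17774924e-01,  1.61492408e+00,  6.76855002e-06,
        1.31130108e+00, -1.12205750e-01]), 'joint_vel': array([-0.00015137, -0.00080223, -0.00163315,  0.0005689 , -0.00080768,
       -0.00161726]), 'effort': array([-2.90135131e-04, -3.96841800e+01, -3.03850436e+01, -2.80225659e-04,
        9.87685227e-03,  9.68610237e-06]), 'position': array([6.24601876e-01, 5.85528423e-05, 4.03360140e-01]), 'tool_rot': array([-2.2201192 , -2.22009487,  0.0023483 ]), 'force': array([-0.04914022,  1.12813674,  0.05871612]), 'wrist_torque': array([-0.04435352, -0.02188232, -0.03379983]), 'grasp_force': 0.0, 'width': 0.9996322472698826}
scene {'fx': 382.0346748321867, 'fy': 382.0346748321867, 'cx': 259.43684275292935, 'cy': 194.19853859376207, 'xyz': array([1.10169892, 0.66024238, 0.80614237]), 'attitude': array([0.41309704, 1.12660313, 2.2054069 ])}
side {'fx': 354.775786342852, 'fy': 354.775786342852, 'cx': 252.58446795930826, 'cy': 185.968259257033, 'xyz': array([ 0.37306354, -0.87397212,  0.68666814]), 'attitude': array([ 0.94502809, -0.06319008, -0.13274566])}
wrist {'fx': 294.7358404460279, 'fy': 294.7358404460279, 'cx': 254.19807493464498, 'cy': 192.26923667308273, 'xyz': array([0.62471279, 0.07652864, 0.37349023]), 'attitude': array([-0.30294881,  0.00268424,  0.00106236])}
```

View pics/scene0.png

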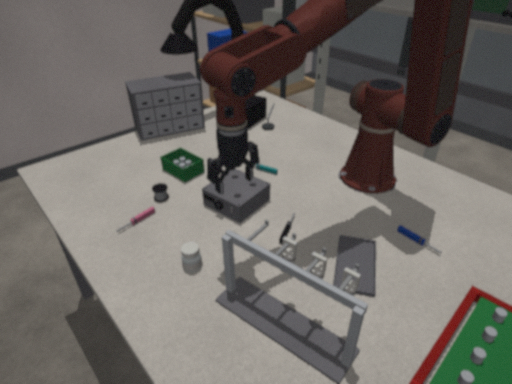

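View pics/side0.png

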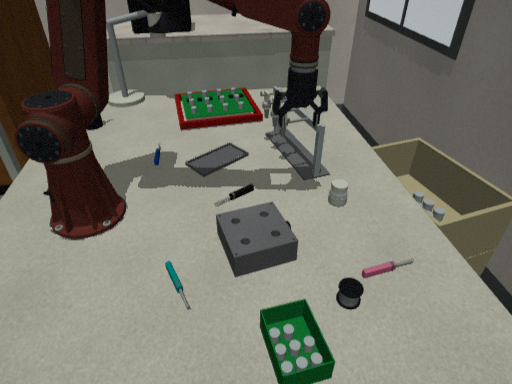

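View wrist.

Scene: rack at (290,300) with three white loggers near (288,248), (318,265), (350,280); dock at (237,192). Side: black-handled stylus at (238,195) with its pin to the left at (222,202); teal (175,275), blue (157,155) and pink (385,268) are look-alikes. Tray (217,160), spool (350,292), jar (338,193), bin (295,340).

```bash
cat > h.py <<'E'
import numpy as np, cv2
from scipy.spatial.transform import Rotation as R
from workcell import get_obs, viewer
def ray(cp,uv):
    d=np.array([(uv[0]-cp['cx'])/cp['fx'],-(uv[1]-cp['cy'])/cp['fy'],-1.])
    return cp['xyz'],R.from_rotvec(cp['attitude']).apply(d)
def plane(cp,uv,z):
    o,d=ray(cp,uv); return o+d*(z-o[2])/d[2]
def tri(obs):
    A=np.zeros((3,3));b=np.zeros(3)
    for cp,uv in obs:
        o,d=ray(cp,uv);d=d/np.linalg.norm(d);P=np.eye(3)-np.outer(d,d);A+=P;b+=P@o
    p=np.linalg.solve(A,b); return p
def proj(cp,p):
    c=R.from_rotvec(cp['attitude']).inv().apply(np.asarray(p)-cp['xyz'])
    return cp['cx']+cp['fx']*c[0]/-c[2],cp['cy']-cp['fy']*c[1]/-c[2]
def move(p,rot=None):
    "tool-frame shift (units) from the current pose to p"
    s=get_obs();Rt=R.from_rotvec(s['tool_rot'])
    print('offset',(Rt.inv().apply(np.asarray(p)-s['position'])/.2).round(4),'dr',None if rot is None else ((Rt.inv()*rot).as_rotvec()/np.radians(120)).round(4))
def snap(n,f):
    cp=viewer.camera_params(n);im=viewer.capture(n)[:,:,::-1].copy();cv2.imwrite('pics/'+f,im);return cp,im
E
python3 - <<'E'
from h import *
sc=viewer.camera_params('scene');si=viewer.camera_params('side')
P=lambda c,uv,z:print(uv,z,plane(c,uv,z).round(3))
print('dock top corners side')
for uv in [(217,216),(270,205),(296,235),(238,253)]:P(si,uv,.07)
for uv in [(236,173),(270,184)]:P(sc,uv,.07)
print('tray');[P(si,uv,.014) for uv in [(187,158),(236,145),(249,155),(202,174)]]
print('sty');[P(si,uv,.011) for uv in [(253,187),(216,205),(232,196)]]
print('rack foot scene');[P(sc,uv,.0) for uv in [(337,381),(357,350),(216,297)]]
print('rail top',[plane(sc,uv,.2).round(3) for uv in [(222,237),(364,306)]])
print('robot base',plane(sc,(368,185),0))
a=cv2.imread('pics/side0.png')[70:200,180:360];b=cv2.imread('pics/scene0.png')[150:384,190:400]
cv2.imwrite('pics/c1.png',np.hstack([cv2.resize(a,(400,290)),cv2.resize(b,(400,290)[:1]+(290,))]) )
E
```

```text
dock top corners side
(217, 216) 0.07 [ 0.378 -0.148  0.07 ]
(270, 205) 0.07 [ 0.526 -0.123  0.07 ]
(296, 235) 0.07 [ 0.569 -0.249  0.07 ]
(238, 253) 0.07 [ 0.419 -0.289  0.07 ]
(236, 173) 0.07 [ 0.422 -0.263  0.07 ]
(270, 184) 0.07 [ 0.377 -0.133  0.07 ]
tray
(187, 158) 0.014 [0.29  0.258 0.014]
(236, 145) 0.014 [0.477 0.328 0.014]
(249, 155) 0.014 [0.517 0.246 0.014]
(202, 174) 0.014 [0.341 0.145 0.014]
sty
(253, 187) 0.011 [0.503 0.049 0.011]
(216, 205) 0.011 [ 0.379 -0.027  0.011]
(232, 196) 0.011 [0.431 0.011 0.011]
rack foot scene
(337, 381) 0.0 [0.699 0.442 0.   ]
(357, 350) 0.0 [0.608 0.425 0.   ]
(216, 297) 0.0 [0.765 0.089 0.   ]
rail top [array([0.736, 0.097, 0.2  ]), array([0.645, 0.434, 0.2  ])]
robot base [0.03736371 0.03515945 0.        ]
```

View pics/c1.png

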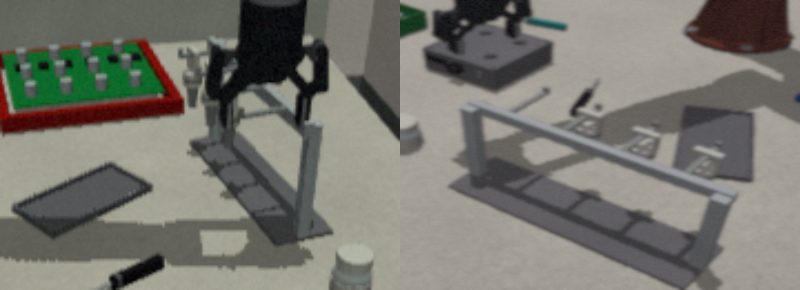

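View pics/wrist0.png

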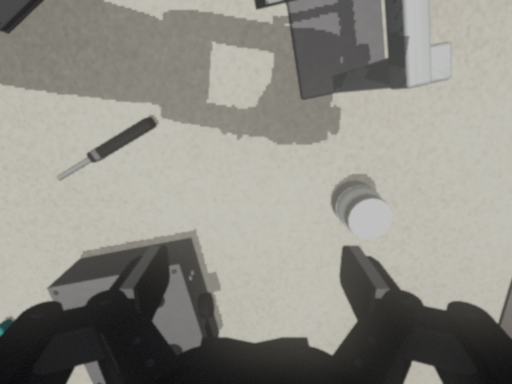

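Wrist: stylus black handle (125,138), pin to (60,178), jar at (365,210), dock lower left. The loggers hang on three hooks and the one nearest the jar is empty. Moving to look down over the rack and turning the fingers to close along the rack's y.

Emit:
play_rows(hand=[0, 0, 0, 0, 0], offset=[[1, 0.05, -0.23], [1, 0.05, -0.23], [1, 0.05, -0.23], [1, 0.05, -0.23], [1, 0.05, -0.23]], dr=[[0, 0, 0.28], [0, 0, 0.28], [0, 0, 0.28], [0, 0, 0.28], [0, 0, 0.28]])

```text
time: 0.57
position: [0.6346, 0.1993, 0.4501]
tool_rot: [-2.773, -1.476, 0.001]
force: [0.5, 0.7, -0.2]
width: 1.0
grasp_force: 0.0
```

```bash
python3 - <<'E'
from h import *
s=get_obs();print(s['position'],s['tool_rot'],s['q'])
D=R.from_rotvec([-2.2214,-2.2214,0]); T=lambda yaw:R.from_euler('z',yaw,degrees=True)*D
move([.636,.293,.45],T(-75))
si=viewer.camera_params('side');print('jar',plane(si,(338,205),0),'spool',plane(si,(350,305),0))
E
```

```text
[0.63464377 0.19933312 0.45008688] [-2.77335313e+00 -1.47561236e+00  1.33715582e-03] [ 1.98932421e-01  2.70216630e-01  1.46382315e+00 -1.41123957e-04
  1.40839971e+00  7.91808299e-01]
offset [ 3.922e-01 -2.560e-01  3.000e-04] dr [-1.000e-04  4.000e-04  3.419e-01]
jar [ 0.75051098 -0.06789922  0.        ] spool [ 0.65729836 -0.4171634   0.        ]
```

Emit:
play_rows(hand=[0, 0, 0, 0, 0], offset=[[0.392, -0.256, 0], [0.392, -0.256, 0], [0.392, -0.256, 0], [0.392, -0.256, 0], [0.392, -0.256, 0]], dr=[[0, 0, 0.342], [0, 0, 0.342], [0, 0, 0.342], [0, 0, 0.342], [0, 0, 0.342]])

```text
time: 0.98
position: [0.6351, 0.2934, 0.4492]
tool_rot: [3.091, 0.559, -0.002]
force: [-0.0, -0.2, 0.4]
width: 0.999
grasp_force: 0.0
```

Emit:
play_rows(hand=[0.4, 0.4, 0.4], offset=[[0, 0, 0], [0, 0, 0], [0, 0, 0]], dr=[[0, 0, 0.044], [0, 0, 0.044], [0, 0, 0.044]])

```text
time: 1.23
position: [0.6355, 0.2915, 0.4496]
tool_rot: [3.112, 0.425, -0.001]
force: [0.1, -0.2, 0.2]
width: 0.611
grasp_force: 0.0
```

```bash
python3 - <<'E'
from h import *
s=get_obs();print(s['position'],s['tool_rot'],s['q'],s['width'])
cp,im=snap('wrist','w1.png');print(cp)
snap('side','s1.png')
snap('scene','sc1.png')
E
```

```text
[0.63554922 0.29153768 0.44959263] [ 3.11249658e+00  4.25055099e-01 -1.49915552e-03] [ 3.29804640e-01  3.43243500e-01  1.37320939e+00 -1.84128527e-05
  1.42611606e+00  1.62915473e+00] 0.6105383557034821
{'fx': 294.7358404460279, 'fy': 294.7358404460279, 'cx': 254.19807493464498, 'cy': 192.26923667308273, 'xyz': array([0.70943769, 0.31192861, 0.41952605]), 'attitude': array([-0.26048304,  0.19921013, -1.2878217 ])}
```

View pics/w1.png

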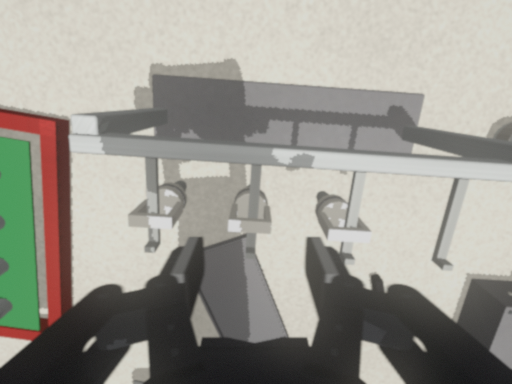

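```bash
python3 - <<'E'
from h import *
im=cv2.imread('pics/w1.png');cv2.imwrite('pics/c2.png',cv2.resize(im[125:275,110:510],(800,300),interpolation=cv2.INTER_CUBIC))
cp=dict(fx=294.7358,fy=294.7358,cx=254.198,cy=192.269,xyz=np.array([0.70943769,0.31192861,0.41952605]),attitude=np.array([-0.26048304,0.19921013,-1.2878217]))
for uv in [(152,157),(255,163),(357,170),(462,178)]: print('rail',plane(cp,uv,.2).round(4))
for uv in [(152,248),(249,250),(347,261),(444,268)]: print('lip',plane(cp,uv,.21).round(4))
E
```

```text
rail [0.6488 0.3751 0.2   ]
rail [0.6652 0.2992 0.2   ]
rail [0.6809 0.2228 0.2   ]
rail [0.6967 0.1428 0.2   ]
lip [0.5793 0.36   0.21  ]
lip [0.5983 0.2854 0.21  ]
lip [0.61   0.2069 0.21  ]
lip [0.6251 0.1289 0.21  ]
```

View pics/c2.png

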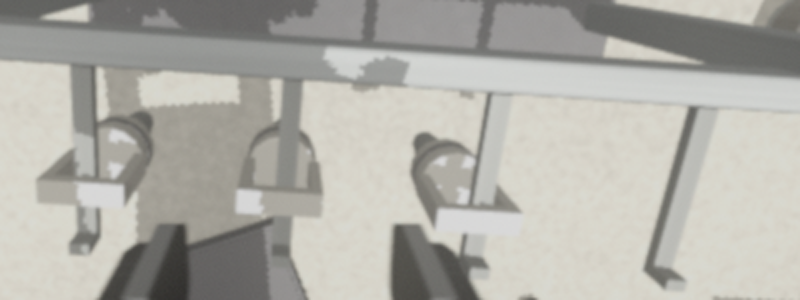

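```bash
python3 - <<'E'
from h import *
cp=dict(fx=294.7358,fy=294.7358,cx=254.198,cy=192.269,xyz=np.array([0.70943769,0.31192861,0.41952605]),attitude=np.array([-0.26048304,0.19921013,-1.2878217]))
Rk=R.from_euler('z',11.8,degrees=True);o=np.array([.6729,.26,0])
for n,c in zip('ABC',[(82,193),(279,202),(478,220)]):
    p=plane(cp,(c[0]/2+110,c[1]/2+125),.206);print(n,p.round(4),Rk.inv().apply(p-o).round(4))
D=R.from_rotvec([-2.2214,-2.2214,0]); T=lambda yaw:R.from_euler('z',yaw,degrees=True)*D
p=plane(cp,(279/2+110,226),.206)
move([p[0],p[1],.187+.155],T(-78.2))
E
```

```text
A [0.5996 0.3656 0.206 ] [-0.0502  0.1183  0.206 ]
B [0.6167 0.2901 0.206 ] [-0.0489  0.041   0.206 ]
C [0.6305 0.2118 0.206 ] [-0.0514 -0.0385  0.206 ]
offset [-0.093  -0.0198  0.54  ] dr [0.     0.0002 0.0306]
```

Three loggers at rack x ≈ -50 mm, y = 118, 41, -39 mm, each centred on its arm, which fits the given hook pitch. I'll take the -40 one first.

```bash
python3 - <<'E'
from h import *
D=R.from_rotvec([-2.2214,-2.2214,0]); T=lambda yaw:R.from_euler('z',yaw,degrees=True)*D
move([.6305,.2118,.42],T(-78.2))
E
```

```text
offset [-0.1309  0.3761  0.15  ] dr [0.     0.0002 0.0306]
```

Emit:
play_rows(hand=[0.4, 0.4, 0.4, 0.4], offset=[[-0.131, 0.376, 0.15], [-0.131, 0.376, 0.15], [-0.131, 0.376, 0.15], [-0.131, 0.376, 0.15]], dr=[[0, 0, 0.031], [0, 0, 0.031], [0, 0, 0.031], [0, 0, 0.031]])

```text
time: 1.72
position: [0.63, 0.2098, 0.4183]
tool_rot: [3.125, 0.316, -0.006]
force: [-0.1, 0.4, -0.6]
width: 0.599
grasp_force: 0.0
```

Emit:
play_rows(hand=[0.4, 0.4, 0.4, 0.4], offset=[[0, 0, 0.13], [0, 0, 0.25], [0, 0, 0.25], [0, 0, 0.25]], dr=[[0, 0, 0], [0, 0, 0], [0, 0, 0], [0, 0, 0]])

```text
time: 2.05
position: [0.63, 0.2128, 0.3691]
tool_rot: [-3.125, -0.322, 0.005]
force: [0.6, -0.0, 0.7]
width: 0.598
grasp_force: 0.0
```

```bash
python3 - <<'E'
from h import *
D=R.from_rotvec([-2.2214,-2.2214,0]); T=lambda yaw:R.from_euler('z',yaw,degrees=True)*D
print(get_obs())
move([.6305,.2118,.342],T(-78.2))
snap('wrist','w2.png')
E
```

```text
{'time': 2.05, 'q': array([2.20227932e-01, 3.30040160e-01, 1.54216837e+00, 5.27347469e-04,
       1.27237687e+00, 1.58571928e+00]), 'joint_vel': array([ 0.00038989, -0.02867682, -0.04867843, -0.00145492, -0.0044509 ,
        0.00023008]), 'effort': array([-1.53147513e-01, -4.28103805e+01, -2.89672637e+01, -5.57634703e-03,
        1.55343977e-02, -1.00275731e-03]), 'position': array([0.62995622, 0.21282144, 0.36907509]), 'tool_rot': array([-3.12492786, -0.32166714,  0.00476115]), 'force': array([ 0.62715751, -0.04390048,  0.71398151]), 'wrist_torque': array([-0.00422072,  0.03853016,  0.00980372]), 'grasp_force': 0.0, 'width': 0.5984276722669102}
offset [0.002  0.0056 0.1354] dr [-0.0002  0.0015 -0.0004]
```

View pics/w2.png

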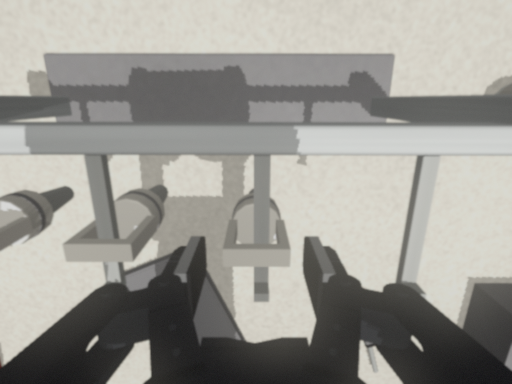

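Emit:
play_rows(hand=[0.4, 0.4, 0.4, 1, 1], offset=[[0, 0.005, 0.135], [0, 0.005, 0.135], [0, 0.005, 0.135], [0, 0.005, 0.135], [0, 0.005, 0.135]], dr=[[0, 0, 0], [0, 0, 0], [0, 0, 0], [0, 0, 0], [0, 0, 0]], force=40)

```text
time: 2.52
position: [0.6313, 0.2114, 0.3457]
tool_rot: [-3.125, -0.32, -0.006]
force: [0.9, -0.2, 0.3]
width: 0.392
grasp_force: 39.7
```

Emit:
play_rows(hand=[1, 1, 1, 1], offset=[[0, 0, 0], [0, 0, 0], [0, 0, 0], [0, 0, 0]], dr=[[0, 0, 0], [0, 0, 0], [0, 0, 0], [0, 0, 0]])

```text
time: 2.85
position: [0.6313, 0.2114, 0.3455]
tool_rot: [-3.124, -0.32, -0.006]
force: [-0.9, 0.3, 5.2]
width: 0.391
grasp_force: 40.3
```

Emit:
play_rows(hand=[1, 1, 1, 1, 1], offset=[[0, 0, -0.1], [0, 0, -0.1], [0, 0, -0.1], [0, 0, -0.1], [0, 0, -0.1]], dr=[[0, 0, 0], [0, 0, 0], [0, 0, 0], [0, 0, 0], [0, 0, 0]])

```text
time: 3.27
position: [0.6301, 0.2109, 0.3616]
tool_rot: [3.125, 0.32, -0.004]
force: [-0.1, -1.0, -1.6]
width: 0.39
grasp_force: 39.8
```

Emit:
play_rows(hand=[1, 1, 1, 1], offset=[[-0.1, 0, 0], [-0.2, 0, 0], [-0.3, 0, 0], [-0.3, 0, 0]], dr=[[0, 0, 0], [0, 0, 0], [0, 0, 0], [0, 0, 0]])

```text
time: 3.6
position: [0.5685, 0.1985, 0.3608]
tool_rot: [3.124, 0.32, -0.011]
force: [0.4, 0.5, -1.4]
width: 0.389
grasp_force: 39.8
```

Emit:
play_rows(hand=[1, 1, 1, 1, 1], offset=[[-0.1, 0, 0], [-0.1, 0, -0.2], [-0.1, 0, -0.35], [-0.1, 0, -0.35], [-0.1, 0, -0.35]], dr=[[0, 0, 0], [0, 0, 0], [0, 0, 0], [0, 0, 0], [0, 0, 0]])

```text
time: 4.02
position: [0.5532, 0.195, 0.4359]
tool_rot: [-3.125, -0.32, -0.009]
force: [-1.0, 0.2, -0.7]
width: 0.385
grasp_force: 40.0
```

```bash
python3 - <<'E'
from h import *
print(get_obs()['position'],get_obs()['force'])
a,b=snap('side','s2.png')[1],snap('scene','sc2.png')[1]
x=cv2.resize(a[150:300,170:340],(400,353));y=cv2.resize(b[150:300,170:340],(400,353))
cv2.imwrite('pics/c3.png',np.hstack([x,y]))
E
```

```text
[0.55319872 0.19503089 0.43585807] [-0.99930483  0.20007789 -0.65434006]
```

View pics/c3.png

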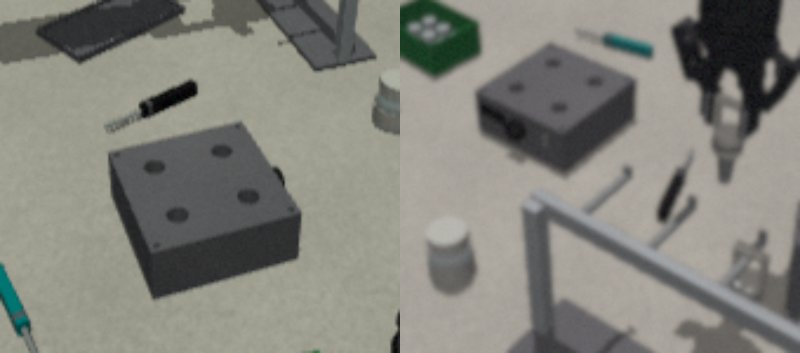

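Logger is in the fingers, upright, clear of the hook. Sockets clear in both views (side ≈ (236,221), (264,214), (245,241), (276,233)).

```bash
python3 - <<'E'
from h import *
G={}
for n,f,seeds in [('side','s2.png',[(236,221),(264,214),(245,241),(276,233)]),('scene','sc2.png',[(170+116/2.353,150+88/2.353),(170+153/2.353,150+63/2.353),(170+160/2.353,150+108/2.353),(170+196/2.353,150+82/2.353)])]:
    cp=viewer.camera_params(n);g=cv2.resize(cv2.cvtColor(cv2.imread('pics/'+f),cv2.COLOR_BGR2GRAY),None,fx=4,fy=4,interpolation=cv2.INTER_CUBIC)
    pts=[]
    for u,v in seeds:
        u0,v0=int(u*4)-32,int(v*4)-32;w=g[v0:v0+64,u0:u0+64].astype(float)
        bg=np.median(w);t=(bg+w.min())/2
        k,l,s,c=cv2.connectedComponentsWithStats((w<t).astype(np.uint8))
        i=l[32,32] or 1+np.argmax(s[1:,4])
        x,y=c[i];uv=((u0+x)/4+.5/4-.5,(v0+y)/4+.5/4-.5);p=plane(cp,uv,.07);pts.append(p);print(n,np.round(uv,1),p.round(4),s[i])
    pts=np.array(pts);G[n]=pts;print('centre',pts.mean(0).round(4))
    d=np.linalg.norm(pts[:,None]-pts[None],axis=2).round(4);print(d)
E
```

```text
side [235.1 220.6] [ 0.4241 -0.1732  0.07  ] [ 13  22  35  21 571]
side [263.7 213.8] [ 0.5029 -0.157   0.07  ] [ 15  23  36  20 536]
side [245. 241.] [ 0.4403 -0.2516  0.07  ] [ 15  22  37  23 691]
side [275.1 233.1] [ 0.5186 -0.2349  0.07  ] [ 12  23  36  23 652]
centre [ 0.4715 -0.2042  0.07  ]
[[0.     0.0804 0.08   0.1129]
 [0.0804 0.     0.1134 0.0795]
 [0.08   0.1134 0.     0.08  ]
 [0.1129 0.0795 0.08   0.    ]]
scene [219.  186.9] [ 0.5178 -0.2326  0.07  ] [ 21  25  24  15 260]
scene [234.5 176.4] [ 0.4393 -0.2492  0.07  ] [ 20  26  24  13 251]
scene [237.1 195.3] [ 0.5015 -0.1543  0.07  ] [ 19  25  25  14 286]
scene [252.4 184.3] [ 0.4232 -0.1703  0.07  ] [ 20  26  21  12 210]
centre [ 0.4704 -0.2016  0.07  ]
[[0.     0.0802 0.08   0.1133]
 [0.0802 0.     0.1134 0.0805]
 [0.08   0.1134 0.     0.0799]
 [0.1133 0.0805 0.0799 0.    ]]
```

Emit:
play_rows(hand=[1, 1, 1, 1, 1], offset=[[-0.45, 0.9, 0], [-0.45, 0.9, 0], [-0.45, 0.9, 0], [-0.45, 0.9, 0], [-0.45, 0.9, 0]], dr=[[0, 0, 0], [0, 0, 0], [0, 0, 0], [0, 0, 0], [0, 0, 0]])

```text
time: 4.53
position: [0.4994, -0.0016, 0.431]
tool_rot: [-3.125, -0.32, 0.006]
force: [-0.0, -0.9, -1.2]
width: 0.39
grasp_force: 40.1
```

Emit:
play_rows(hand=[1, 1, 1, 1, 1], offset=[[-0.45, 0.9, 0.1], [-0.45, 0.9, 0.1], [-0.45, 0.9, 0.1], [-0.45, 0.9, 0.1], [-0.45, 0.9, 0.1]], dr=[[0, 0, 0], [0, 0, 0], [0, 0, 0], [0, 0, 0], [0, 0, 0]])

```text
time: 4.95
position: [0.4475, -0.1962, 0.411]
tool_rot: [-3.124, -0.318, 0.005]
force: [1.0, 0.9, -0.9]
width: 0.387
grasp_force: 40.1
```

```bash
python3 - <<'E'
from h import *
D=R.from_rotvec([-2.2214,-2.2214,0]); T=lambda yaw:R.from_euler('z',yaw,degrees=True)*D
print(get_obs()['q'],get_obs()['position'])
move([.4398,-.2502,.35],T(-78.4))
E
```

```text
[-5.56864020e-01 -8.40650153e-02  1.91962753e+00 -5.81453273e-04
  1.30932799e+00  8.10964414e-01] [ 0.44749743 -0.1962359   0.41099433]
offset [-0.0913  0.2571  0.3047] dr [-0.0009  0.0013  0.0003]
```

Emit:
play_rows(hand=[1, 1, 1, 1, 1], offset=[[-0.091, 0.257, 0.1], [-0.091, 0.257, 0.2], [-0.091, 0.257, 0.305], [-0.091, 0.257, 0.305], [-0.091, 0.257, 0.305]], dr=[[0, 0, 0], [0, 0, 0], [0, 0, 0], [0, 0, 0], [0, 0, 0]])

```text
time: 5.37
position: [0.4405, -0.2477, 0.3492]
tool_rot: [-3.12, -0.318, 0.008]
force: [-0.3, -0.5, -0.7]
width: 0.391
grasp_force: 40.2
```

```bash
python3 - <<'E'
from h import *
D=R.from_rotvec([-2.2214,-2.2214,0]); T=lambda yaw:R.from_euler('z',yaw,degrees=True)*D
print(get_obs()['position'])
move([.4398,-.2502,.322],T(-78.4))
a,b,c=snap('side','s3.png')[1],snap('scene','sc3.png')[1],snap('wrist','w3.png')[1]
x=cv2.resize(a[180:280,190:310],(400,333),interpolation=2);y=cv2.resize(b[120:220,180:300],(400,333),interpolation=2)
cv2.imwrite('pics/c4.png',np.vstack([np.hstack([x,y]),cv2.resize(c[150:384],(512,234))[:, :].copy() if 0 else np.pad(c[150:384],((0,0),(0,288),(0,0)))]))
E
```

```text
[ 0.44048942 -0.24770693  0.34919056]
offset [-0.0053  0.0123  0.1359] dr [-0.0026  0.0022  0.0004]
```

View pics/c4.png

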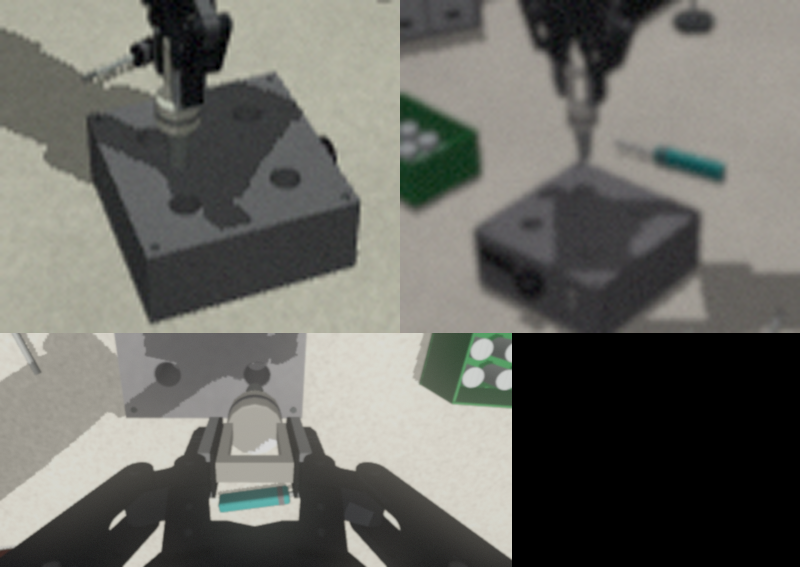

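```bash
python3 - <<'E'
from h import *
sc=viewer.camera_params('scene');si=viewer.camera_params('side')
p=tri([(si,(242.8,229.8)),(sc,(235.2,169.3))]);print(p, proj(si,p),proj(sc,p),get_obs()['position'])
for t in [(.4405,-.2477,.1077)]:print(proj(si,t),proj(sc,t))
# full-res body/shoulder rows
E
```

```text
[ 0.43706195 -0.2449367   0.10095649] (np.float64(243.05105633659224), np.float64(229.9133148046601)) (np.float64(235.37437931468855), np.float64(169.21949255074702)) [ 0.44216455 -0.24788218  0.35331781]
(np.float64(244.55934808387337), np.float64(228.47121548789636)) (np.float64(234.0140404718665), np.float64(167.58639323870594))
```

Tip triangulates to about (0.438,-0.246,0.104), which agrees with the TCP within 3 mm, and the socket mouth tolerance is 5 mm. Lowering with a small correction.

Emit:
play_rows(hand=[1, 1, 1, 1, 1], offset=[[0.003, 0.018, 0], [0.003, 0.018, 0.08], [0.003, 0.018, 0.16], [0.003, 0.018, 0.24], [0.003, 0.018, 0.25]], dr=[[0, 0, 0], [0, 0, 0], [0, 0, 0], [0, 0, 0], [0, 0, 0]])

```text
time: 5.93
position: [0.4424, -0.2507, 0.3006]
tool_rot: [-3.123, -0.321, 0.004]
force: [-1.7, 1.0, -0.7]
width: 0.396
grasp_force: 40.2
```

```bash
python3 - <<'E'
from h import *
s=get_obs();print(s['position'],s['force'],s['wrist_torque'])
a,b=snap('side','s4.png')[1],snap('scene','sc4.png')[1]
x=cv2.resize(a[180:280,190:310],(400,333),interpolation=2);y=cv2.resize(b[120:220,180:300],(400,333),interpolation=2)
cv2.imwrite('pics/c5.png',np.hstack([x,y]))
E
```

```text
[ 0.4423793  -0.25068832  0.3005856 ] [-1.67286729  1.04335641 -0.6656089 ] [0.0823614  0.00254865 0.02124628]
```

View pics/c5.png

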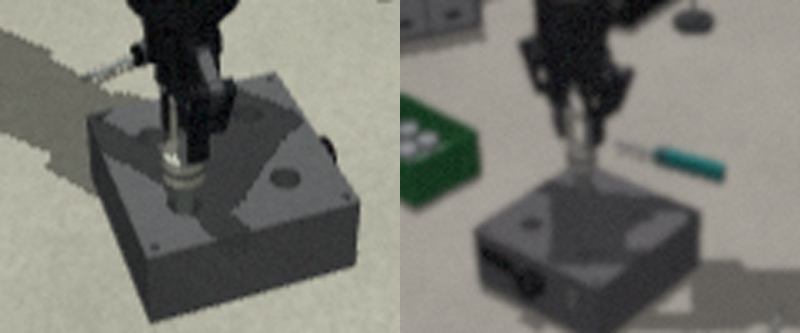

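Stem has entered the socket at side ≈ (245,241). Continuing down.

Emit:
play_rows(hand=[1, 1, 1, 1, 1], offset=[[0, 0, 0.03], [0, 0, 0.06], [0, 0, 0.09], [0, 0, 0.12], [0, 0, 0.12]], dr=[[0, 0, 0], [0, 0, 0], [0, 0, 0], [0, 0, 0], [0, 0, 0]])

```text
time: 6.45
position: [0.4423, -0.2512, 0.2767]
tool_rot: [-3.124, -0.32, 0.003]
force: [0.4, -0.3, -1.9]
width: 0.388
grasp_force: 40.2
```

Emit:
play_rows(hand=[1, 1, 1], offset=[[0, 0, 0.01], [0, 0, 0.02], [0, 0, 0.02]], dr=[[0, 0, 0], [0, 0, 0], [0, 0, 0]])

```text
time: 6.7
position: [0.4427, -0.2514, 0.2738]
tool_rot: [-3.124, -0.32, 0.001]
force: [-0.4, 1.6, -1.5]
width: 0.394
grasp_force: 40.3
```

Emit:
play_rows(hand=[1, 1, 1], offset=[[0, 0, 0.01], [0, 0, 0.02], [0, 0, 0.02]], dr=[[0, 0, 0], [0, 0, 0], [0, 0, 0]])

```text
time: 6.95
position: [0.4429, -0.2514, 0.2715]
tool_rot: [-3.124, -0.32, 0.002]
force: [-4.6, 4.2, 8.9]
width: 0.389
grasp_force: 41.3
```

Emit:
play_rows(hand=[1, 1, 1], offset=[[0, 0, 0.01], [0, 0, 0.01], [0, 0, 0.01]], dr=[[0, 0, 0], [0, 0, 0], [0, 0, 0]])

```text
time: 7.2
position: [0.4431, -0.2515, 0.2714]
tool_rot: [-3.123, -0.32, 0.003]
force: [-7.7, 7.7, 20.1]
width: 0.394
grasp_force: 42.5
```

Emit:
play_rows(hand=[0.4, 0.4, 0.4, 0.4, 0.4], offset=[[0, 0, 0], [0, 0, 0], [0, 0, 0], [0, 0, 0], [0, 0, 0]], dr=[[0, 0, 0], [0, 0, 0], [0, 0, 0], [0, 0, 0], [0, 0, 0]])

```text
time: 7.62
position: [0.4428, -0.2517, 0.2679]
tool_rot: [3.125, 0.32, -0.0]
force: [0.0, -0.5, 0.1]
width: 0.598
grasp_force: 0.0
```

Emit:
play_rows(hand=[0.4, 0.4, 0.4, 0.4, 0.4], offset=[[0, 0, -0.1], [0, 0, -0.3], [0, 0, -0.5], [0, 0, -0.7], [0, 0, -0.75]], dr=[[0, 0, 0], [0, 0, 0], [0, 0, 0], [0, 0, 0], [0, 0, 0]])

```text
time: 8.03
position: [0.4444, -0.2528, 0.4259]
tool_rot: [3.116, 0.319, 0.015]
force: [1.4, -0.5, 1.4]
width: 0.597
grasp_force: 0.0
```

Emit:
play_rows(hand=[0.4, 0.4, 0.4, 0.4, 0.4], offset=[[0.4, -0.9, 0], [0.4, -0.9, 0], [0.4, -0.9, 0], [0.4, -0.9, 0], [0.4, -0.9, 0]], dr=[[0, 0, 0], [0, 0, 0], [0, 0, 0], [0, 0, 0], [0, 0, 0]])

```text
time: 8.45
position: [0.4847, -0.0565, 0.4178]
tool_rot: [-3.124, -0.321, -0.0]
force: [-0.0, 0.2, -0.2]
width: 0.598
grasp_force: 0.0
```

```bash
python3 - <<'E'
from h import *
D=R.from_rotvec([-2.2214,-2.2214,0]); T=lambda yaw:R.from_euler('z',yaw,degrees=True)*D
print(get_obs()['position'])
move([.6167,.2901,.42],T(-78.2))
a,b=snap('side','s5.png')[1],snap('scene','sc5.png')[1]
x=cv2.resize(a[180:280,190:310],(400,333),interpolation=2);y=cv2.resize(b[120:220,180:300],(400,333),interpolation=2)
cv2.imwrite('pics/c6.png',np.hstack([x,y]))
E
```

```text
[ 0.48466654 -0.05652327  0.41776321]
offset [ 0.9987 -1.5627 -0.0093] dr [-0.0004 -0.0001 -0.0006]
```

View pics/c6.png

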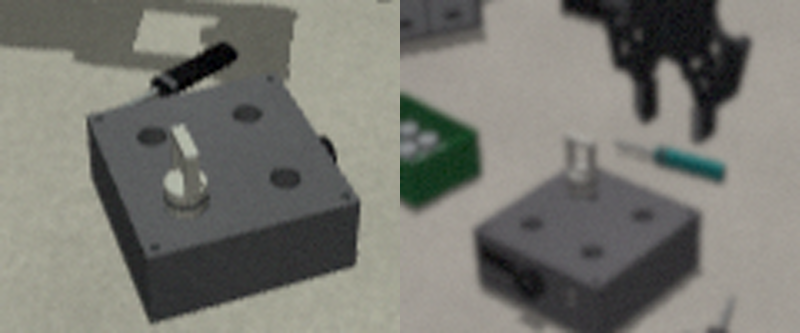

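The first logger sits home and upright in the socket (-40,-40). The stylus has been knocked nearer the dock, so I'll re-measure it later. Now the middle logger.

Emit:
play_rows(hand=[0.4, 0.4, 0.4, 0.4, 0.4], offset=[[0.5, -0.782, -0.005], [0.5, -0.782, -0.005], [0.5, -0.782, -0.005], [0.5, -0.782, -0.005], [0.5, -0.782, -0.005]], dr=[[0, 0, 0], [0, 0, 0], [0, 0, 0], [0, 0, 0], [0, 0, 0]])

```text
time: 8.97
position: [0.552, 0.1172, 0.4187]
tool_rot: [-3.124, -0.323, -0.001]
force: [-0.2, -0.7, -1.1]
width: 0.599
grasp_force: 0.0
```

Emit:
play_rows(hand=[0.4, 0.4, 0.4, 0.4, 0.4], offset=[[0.5, -0.782, -0.005], [0.5, -0.782, -0.005], [0.5, -0.782, -0.005], [0.5, -0.782, -0.005], [0.5, -0.782, -0.005]], dr=[[0, 0, 0], [0, 0, 0], [0, 0, 0], [0, 0, 0], [0, 0, 0]])

```text
time: 9.38
position: [0.6183, 0.291, 0.4191]
tool_rot: [-3.123, -0.323, -0.001]
force: [-0.2, -1.4, 0.4]
width: 0.597
grasp_force: 0.0
```

Emit:
play_rows(hand=[0.4, 0.4], offset=[[0, 0, 0], [0, 0, 0]], dr=[[0, 0, 0], [0, 0, 0]])

```text
time: 9.55
position: [0.6176, 0.2879, 0.4188]
tool_rot: [3.124, 0.322, -0.002]
force: [-0.6, 0.1, -0.6]
width: 0.599
grasp_force: 0.0
```

```bash
python3 - <<'E'
from h import *
D=R.from_rotvec([-2.2214,-2.2214,0]); T=lambda yaw:R.from_euler('z',yaw,degrees=True)*D
print(get_obs()['position'])
move([.6167,.2901,.342],T(-78.2))
cp,im=snap('wrist','w5.png')
# loop bars: brightest/neutral blobs vs. arm; predicted pixels
for c in [(.6167,.2901,.206),(.5996,.3656,.206)]: print(proj(cp,c))
g=cv2.cvtColor(im,cv2.COLOR_BGR2HSV)
cv2.imwrite('pics/c7.png',cv2.resize(im[100:300],None,fx=1.5,fy=1.5))
E
```

```text
[0.61759893 0.28788247 0.41883199]
offset [-0.0015 -0.0122  0.3841] dr [ 0.0006  0.0008 -0.0004]
(np.float64(250.3348123221638), np.float64(219.73581152160932))
(np.float64(135.0230541948739), np.float64(221.54264791451502))
```

View pics/c7.png

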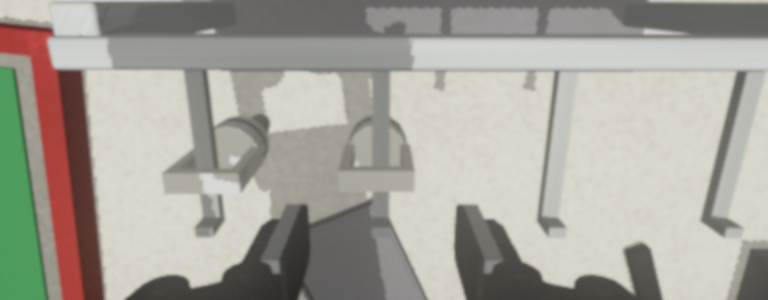

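Loop B at (251,219), within 1 px of where it was predicted. Descending to grip it.

Emit:
play_rows(hand=[0.4, 0.4, 0.4, 0.4, 0.4], offset=[[0, -0.01, 0.12], [0, -0.01, 0.25], [0, -0.01, 0.38], [0, -0.01, 0.384], [0, -0.01, 0.384]], dr=[[0, 0, 0], [0, 0, 0], [0, 0, 0], [0, 0, 0], [0, 0, 0]])

```text
time: 10.02
position: [0.6159, 0.2877, 0.3409]
tool_rot: [3.124, 0.317, -0.009]
force: [-0.1, -0.4, 0.5]
width: 0.6
grasp_force: 0.0
```

Emit:
play_rows(hand=[1, 1, 1, 1, 1], offset=[[0, 0, 0], [0, 0, 0], [0, 0, 0], [0, 0, 0], [0, 0, 0]], dr=[[0, 0, 0], [0, 0, 0], [0, 0, 0], [0, 0, 0], [0, 0, 0]])

```text
time: 10.43
position: [0.6175, 0.2897, 0.3459]
tool_rot: [-3.125, -0.32, -0.006]
force: [0.1, -0.1, 4.6]
width: 0.392
grasp_force: 41.6
```

Emit:
play_rows(hand=[1, 1, 1, 1, 1], offset=[[0, 0, -0.1], [0, 0, -0.1], [0, 0, -0.1], [0, 0, -0.1], [0, 0, -0.1]], dr=[[0, 0, 0], [0, 0, 0], [0, 0, 0], [0, 0, 0], [0, 0, 0]])

```text
time: 10.85
position: [0.6164, 0.2897, 0.3622]
tool_rot: [3.125, 0.32, -0.003]
force: [-0.4, -0.8, 0.2]
width: 0.392
grasp_force: 41.2
```

Emit:
play_rows(hand=[1, 1, 1, 1], offset=[[-0.1, 0, 0], [-0.2, 0, 0], [-0.3, 0, 0], [-0.3, 0, 0]], dr=[[0, 0, 0], [0, 0, 0], [0, 0, 0], [0, 0, 0]])

```text
time: 11.18
position: [0.5547, 0.2771, 0.3611]
tool_rot: [3.124, 0.321, -0.011]
force: [-0.3, -0.4, -1.1]
width: 0.394
grasp_force: 41.2
```

Emit:
play_rows(hand=[1, 1, 1, 1, 1], offset=[[-0.1, 0, 0], [-0.1, 0, -0.2], [-0.1, 0, -0.35], [-0.1, 0, -0.35], [-0.1, 0, -0.35]], dr=[[0, 0, 0], [0, 0, 0], [0, 0, 0], [0, 0, 0], [0, 0, 0]])

```text
time: 11.6
position: [0.5394, 0.2738, 0.4362]
tool_rot: [-3.124, -0.32, -0.009]
force: [-0.2, -0.4, -0.6]
width: 0.383
grasp_force: 41.2
```

Emit:
play_rows(hand=[1, 1, 1, 1, 1], offset=[[-0.45, 0.9, 0], [-0.45, 0.9, 0], [-0.45, 0.9, 0], [-0.45, 0.9, 0], [-0.45, 0.9, 0]], dr=[[0, 0, 0], [0, 0, 0], [0, 0, 0], [0, 0, 0], [0, 0, 0]])

```text
time: 12.02
position: [0.4858, 0.077, 0.4315]
tool_rot: [3.125, 0.32, -0.005]
force: [0.0, -1.4, -0.4]
width: 0.394
grasp_force: 41.2
```

Emit:
play_rows(hand=[1, 1, 1, 1, 1], offset=[[-0.45, 0.9, 0], [-0.45, 0.9, 0], [-0.45, 0.9, 0], [-0.45, 0.9, 0], [-0.45, 0.9, 0]], dr=[[0, 0, 0], [0, 0, 0], [0, 0, 0], [0, 0, 0], [0, 0, 0]])

```text
time: 12.43
position: [0.4339, -0.1177, 0.4319]
tool_rot: [-3.125, -0.319, 0.003]
force: [0.1, -0.2, -0.9]
width: 0.391
grasp_force: 41.2
```

```bash
python3 - <<'E'
from h import *
D=R.from_rotvec([-2.2214,-2.2214,0]); T=lambda yaw:R.from_euler('z',yaw,degrees=True)*D
print(get_obs()['q'],get_obs()['position'])
move([.4237,-.1719,.335],T(-78.4))
E
```

```text
[-4.21055254e-01 -1.94620144e-01  1.97726072e+00 -7.50707621e-04
  1.36092134e+00  9.46750718e-01] [ 0.43394365 -0.11774325  0.43192866]
offset [-0.1038  0.2552  0.4847] dr [-0.0002  0.001   0.0003]
```

Emit:
play_rows(hand=[1, 1, 1, 1, 1], offset=[[-0.1, 0.255, 0.1], [-0.1, 0.255, 0.25], [-0.1, 0.255, 0.4], [-0.1, 0.255, 0.48], [-0.1, 0.255, 0.48]], dr=[[0, 0, 0], [0, 0, 0], [0, 0, 0], [0, 0, 0], [0, 0, 0]])

```text
time: 12.85
position: [0.4233, -0.1689, 0.3311]
tool_rot: [-3.118, -0.317, 0.016]
force: [-0.3, 1.1, -1.3]
width: 0.391
grasp_force: 41.1
```

Emit:
play_rows(hand=[1, 1, 1, 1], offset=[[0, 0, 0], [0, 0, 0], [0, 0, 0], [0, 0, 0]], dr=[[0, 0, 0], [0, 0, 0], [0, 0, 0], [0, 0, 0]])

```text
time: 13.18
position: [0.4267, -0.1696, 0.3392]
tool_rot: [3.123, 0.321, 0.004]
force: [0.3, -0.6, -0.5]
width: 0.387
grasp_force: 41.2
```

```bash
python3 - <<'E'
from h import *
D=R.from_rotvec([-2.2214,-2.2214,0]); T=lambda yaw:R.from_euler('z',yaw,degrees=True)*D
print(get_obs()['position'],get_obs()['force'])
move([.4247,-.1719,.301],T(-78.4))
E
```

```text
[ 0.42667131 -0.16964156  0.33918377] [ 0.31184384 -0.55634657 -0.50073908]
offset [-0.0124  0.0086  0.1909] dr [ 0.0012 -0.0012  0.0011]
```

Emit:
play_rows(hand=[1, 1, 1, 1, 1], offset=[[-0.009, 0.009, 0.02], [-0.009, 0.009, 0.08], [-0.009, 0.009, 0.14], [-0.009, 0.009, 0.19], [-0.009, 0.009, 0.19]], dr=[[0, 0, 0], [0, 0, 0], [0, 0, 0], [0, 0, 0], [0, 0, 0]])

```text
time: 13.6
position: [0.4235, -0.1711, 0.2974]
tool_rot: [-3.123, -0.32, 0.005]
force: [-0.7, 1.0, 0.1]
width: 0.391
grasp_force: 41.2
```

Emit:
play_rows(hand=[1, 1], offset=[[0, 0, 0], [0, 0, 0]], dr=[[0, 0, 0], [0, 0, 0]])

```text
time: 13.77
position: [0.4247, -0.1718, 0.2999]
tool_rot: [3.125, 0.32, 0.001]
force: [0.9, -0.7, -0.9]
width: 0.388
grasp_force: 41.2
```

Emit:
play_rows(hand=[1, 1, 1, 1, 1], offset=[[0, 0, 0.03], [0, 0, 0.06], [0, 0, 0.09], [0, 0, 0.12], [0, 0, 0.12]], dr=[[0, 0, 0], [0, 0, 0], [0, 0, 0], [0, 0, 0], [0, 0, 0]])

```text
time: 14.18
position: [0.4241, -0.1714, 0.2739]
tool_rot: [-3.124, -0.32, 0.001]
force: [0.7, -0.4, -0.9]
width: 0.387
grasp_force: 41.2
```

Emit:
play_rows(hand=[1, 1, 1, 1], offset=[[0, 0, 0.01], [0, 0, 0.02], [0, 0, 0.03], [0, 0, 0.03]], dr=[[0, 0, 0], [0, 0, 0], [0, 0, 0], [0, 0, 0]])

```text
time: 14.52
position: [0.4249, -0.1719, 0.2718]
tool_rot: [-3.124, -0.32, 0.003]
force: [-5.8, 3.3, 15.2]
width: 0.389
grasp_force: 42.9
```

Home at the same height as the first. Releasing and going for the last logger.

Emit:
play_rows(hand=[0.4, 0.4, 0.4, 0.4, 0.4], offset=[[0, 0, 0], [0, 0, 0], [0, 0, 0], [0, 0, 0], [0, 0, 0]], dr=[[0, 0, 0], [0, 0, 0], [0, 0, 0], [0, 0, 0], [0, 0, 0]])

```text
time: 14.93
position: [0.4243, -0.1716, 0.2691]
tool_rot: [-3.125, -0.32, 0.001]
force: [-0.6, -0.7, -0.3]
width: 0.597
grasp_force: 0.0
```

Emit:
play_rows(hand=[0.4, 0.4, 0.4, 0.4, 0.4], offset=[[0, 0, -0.1], [0, 0, -0.3], [0, 0, -0.5], [0, 0, -0.7], [0, 0, -0.75]], dr=[[0, 0, 0], [0, 0, 0], [0, 0, 0], [0, 0, 0], [0, 0, 0]])

```text
time: 15.35
position: [0.426, -0.1725, 0.4268]
tool_rot: [3.118, 0.319, 0.016]
force: [1.4, -0.3, 0.2]
width: 0.598
grasp_force: 0.0
```

Emit:
play_rows(hand=[0.4, 0.4, 0.4, 0.4, 0.4], offset=[[0.4, -0.9, 0], [0.4, -0.9, 0], [0.4, -0.9, 0], [0.4, -0.9, 0], [0.4, -0.9, 0]], dr=[[0, 0, 0], [0, 0, 0], [0, 0, 0], [0, 0, 0], [0, 0, 0]])

```text
time: 15.77
position: [0.4662, 0.0234, 0.4191]
tool_rot: [-3.124, -0.321, -0.0]
force: [0.2, -0.4, -0.2]
width: 0.595
grasp_force: 0.0
```

Emit:
play_rows(hand=[0.4, 0.4, 0.4, 0.4, 0.4], offset=[[0.48, -0.78, 0], [0.48, -0.78, 0], [0.48, -0.78, 0], [0.48, -0.78, 0], [0.48, -0.78, 0]], dr=[[0, 0, 0], [0, 0, 0], [0, 0, 0], [0, 0, 0], [0, 0, 0]])

```text
time: 16.18
position: [0.5293, 0.1973, 0.4187]
tool_rot: [-3.122, -0.325, -0.001]
force: [-0.2, -0.1, 0.0]
width: 0.603
grasp_force: 0.0
```

```bash
python3 - <<'E'
from h import *
D=R.from_rotvec([-2.2214,-2.2214,0]); T=lambda yaw:R.from_euler('z',yaw,degrees=True)*D
print(get_obs()['position'])
move([.5996,.3656,.42],T(-78.2))
snap('side','s6.png');snap('scene','sc6.png')
E
```

```text
[0.5293476  0.19728683 0.41874936]
offset [ 0.517  -0.7512 -0.0042] dr [-0.001  -0.0003  0.0007]
```

Emit:
play_rows(hand=[0.4, 0.4, 0.4, 0.4, 0.4], offset=[[0.517, -0.751, 0], [0.517, -0.751, 0], [0.517, -0.751, 0], [0.517, -0.751, 0], [0.517, -0.751, 0]], dr=[[0, 0, 0], [0, 0, 0], [0, 0, 0], [0, 0, 0], [0, 0, 0]])

```text
time: 16.7
position: [0.6004, 0.3637, 0.4183]
tool_rot: [-3.124, -0.322, -0.0]
force: [0.5, -0.7, 0.1]
width: 0.598
grasp_force: 0.0
```

Emit:
play_rows(hand=[0.4, 0.4, 0.4], offset=[[0, 0, 0], [0, 0, 0], [0, 0, 0]], dr=[[0, 0, 0], [0, 0, 0], [0, 0, 0]])

```text
time: 16.95
position: [0.5994, 0.3593, 0.4187]
tool_rot: [3.124, 0.318, -0.003]
force: [0.7, -0.2, 0.7]
width: 0.599
grasp_force: 0.0
```

```bash
python3 - <<'E'
from h import *
D=R.from_rotvec([-2.2214,-2.2214,0]); T=lambda yaw:R.from_euler('z',yaw,degrees=True)*D
print(get_obs()['position'])
move([.5996,.3656,.342],T(-78.2))
E
```

```text
[0.59943156 0.35933098 0.41872165]
offset [ 0.0078 -0.0311  0.3836] dr [ 0.0007  0.0009 -0.0015]
```

Emit:
play_rows(hand=[0.4, 0.4, 0.4], offset=[[0.004, -0.015, 0.1], [0.004, -0.015, 0.1], [0.004, -0.015, 0.1]], dr=[[0, 0, 0], [0, 0, 0], [0, 0, 0]])

```text
time: 17.2
position: [0.5991, 0.3623, 0.3978]
tool_rot: [3.124, 0.317, -0.006]
force: [0.1, 0.0, -1.7]
width: 0.598
grasp_force: 0.0
```

```bash
python3 - <<'E'
from h import *
D=R.from_rotvec([-2.2214,-2.2214,0]); T=lambda yaw:R.from_euler('z',yaw,degrees=True)*D
for i in range(2):
    s=get_obs();print(s['position'],s['joint_vel'].round(3));move([.5996,.3656,.342],T(-78.2));viewer.capture('side')
E
```

```text
[0.59908227 0.36227258 0.39782668] [ 0.004 -0.014 -0.034  0.001 -0.003  0.003]
offset [ 0.007  -0.0162  0.2791] dr [ 0.0007  0.002  -0.0017]
[0.59944226 0.3626394  0.39907977] [ 0.006 -0.008 -0.029  0.001 -0.004 -0.001]
offset [ 0.0043 -0.0146  0.2854] dr [ 0.0004  0.0009 -0.0016]
```

Emit:
play_rows(hand=[0.4, 0.4, 0.4, 0.4, 0.4], offset=[[0.004, -0.013, 0.1], [0.004, -0.013, 0.2], [0.004, -0.013, 0.285], [0.004, -0.013, 0.285], [0.004, -0.013, 0.285]], dr=[[0, 0, 0], [0, 0, 0], [0, 0, 0], [0, 0, 0], [0, 0, 0]])

```text
time: 17.72
position: [0.5997, 0.3664, 0.342]
tool_rot: [3.125, 0.319, -0.003]
force: [0.3, 0.4, 1.1]
width: 0.599
grasp_force: 0.0
```

Emit:
play_rows(hand=[1, 1, 1, 1, 1], offset=[[0, 0, 0], [0, 0, 0], [0, 0, 0], [0, 0, 0], [0, 0, 0]], dr=[[0, 0, 0], [0, 0, 0], [0, 0, 0], [0, 0, 0], [0, 0, 0]])

```text
time: 18.13
position: [0.6007, 0.3672, 0.345]
tool_rot: [-3.124, -0.32, -0.006]
force: [0.4, -0.8, 5.1]
width: 0.389
grasp_force: 40.6
```

Emit:
play_rows(hand=[1, 1, 1, 1, 1], offset=[[0, 0, -0.1], [0, 0, -0.1], [0, 0, -0.1], [0, 0, -0.1], [0, 0, -0.1]], dr=[[0, 0, 0], [0, 0, 0], [0, 0, 0], [0, 0, 0], [0, 0, 0]])

```text
time: 18.55
position: [0.5995, 0.3667, 0.3608]
tool_rot: [3.125, 0.32, -0.003]
force: [0.0, -0.5, -0.1]
width: 0.391
grasp_force: 40.1
```

Emit:
play_rows(hand=[1, 1, 1, 1], offset=[[-0.1, 0, 0], [-0.2, 0, 0], [-0.3, 0, 0], [-0.3, 0, 0]], dr=[[0, 0, 0], [0, 0, 0], [0, 0, 0], [0, 0, 0]])

```text
time: 18.88
position: [0.5379, 0.3542, 0.3601]
tool_rot: [3.123, 0.321, -0.011]
force: [-0.3, -0.4, -0.5]
width: 0.388
grasp_force: 40.1
```

Emit:
play_rows(hand=[1, 1, 1, 1, 1], offset=[[-0.1, 0, 0], [-0.1, 0, -0.2], [-0.1, 0, -0.35], [-0.1, 0, -0.35], [-0.1, 0, -0.35]], dr=[[0, 0, 0], [0, 0, 0], [0, 0, 0], [0, 0, 0], [0, 0, 0]])

```text
time: 19.3
position: [0.5225, 0.3511, 0.4353]
tool_rot: [-3.123, -0.32, -0.009]
force: [-0.4, 0.1, -1.1]
width: 0.39
grasp_force: 40.1
```

Emit:
play_rows(hand=[1, 1, 1, 1, 1], offset=[[-0.2, 0.82, 0], [-0.2, 0.82, 0], [-0.2, 0.82, 0], [-0.2, 0.82, 0], [-0.2, 0.82, 0]], dr=[[0, 0, 0], [0, 0, 0], [0, 0, 0], [0, 0, 0], [0, 0, 0]])

```text
time: 19.72
position: [0.5155, 0.1765, 0.4301]
tool_rot: [3.121, 0.311, -0.007]
force: [0.3, 0.3, 0.4]
width: 0.393
grasp_force: 40.4
```

Emit:
play_rows(hand=[1, 1, 1, 1, 1], offset=[[-0.2, 0.82, 0], [-0.2, 0.82, 0], [-0.2, 0.82, 0], [-0.2, 0.82, 0], [-0.2, 0.82, 0]], dr=[[0, 0, 0], [0, 0, 0], [0, 0, 0], [0, 0, 0], [0, 0, 0]])

```text
time: 20.13
position: [0.5096, 0.0078, 0.4309]
tool_rot: [3.123, 0.309, -0.004]
force: [0.0, 0.3, -1.1]
width: 0.392
grasp_force: 40.6
```

Emit:
play_rows(hand=[1, 1, 1, 1, 1], offset=[[-0.2, 0.78, 0], [-0.2, 0.78, 0], [-0.2, 0.78, 0], [-0.2, 0.78, 0], [-0.2, 0.78, 0]], dr=[[0, 0, 0], [0, 0, 0], [0, 0, 0], [0, 0, 0], [0, 0, 0]])

```text
time: 20.55
position: [0.502, -0.1526, 0.4311]
tool_rot: [3.123, 0.31, -0.003]
force: [1.1, 0.6, -0.3]
width: 0.387
grasp_force: 40.8
```

```bash
python3 - <<'E'
from h import *
D=R.from_rotvec([-2.2214,-2.2214,0]); T=lambda yaw:R.from_euler('z',yaw,degrees=True)*D
viewer.capture('side');print(get_obs()['position'])
move([.5022,-.1558,.335],T(-78.4))
E
```

```text
[ 0.50215555 -0.15019365  0.43096975]
offset [-0.0045  0.028   0.4798] dr [-0.0005  0.0009 -0.0018]
```

Emit:
play_rows(hand=[1, 1, 1, 1, 1], offset=[[-0.003, 0.024, 0.1], [-0.003, 0.024, 0.25], [-0.003, 0.024, 0.4], [-0.003, 0.024, 0.47], [-0.003, 0.024, 0.47]], dr=[[0, 0, 0], [0, 0, 0], [0, 0, 0], [0, 0, 0], [0, 0, 0]])

```text
time: 21.02
position: [0.5007, -0.15, 0.3325]
tool_rot: [-3.119, -0.321, 0.015]
force: [-2.0, 0.7, -1.4]
width: 0.391
grasp_force: 40.8
```

Emit:
play_rows(hand=[1, 1, 1, 1], offset=[[0, 0, 0], [0, 0, 0], [0, 0, 0], [0, 0, 0]], dr=[[0, 0, 0], [0, 0, 0], [0, 0, 0], [0, 0, 0]])

```text
time: 21.35
position: [0.5034, -0.1524, 0.3403]
tool_rot: [3.123, 0.32, 0.005]
force: [-0.1, 0.3, -1.0]
width: 0.389
grasp_force: 40.8
```

```bash
python3 - <<'E'
from h import *
D=R.from_rotvec([-2.2214,-2.2214,0]); T=lambda yaw:R.from_euler('z',yaw,degrees=True)*D
viewer.capture('side');print(get_obs()['position'],get_obs()['force'])
move([.5027,-.1558,.301],T(-78.4))
E
```

```text
[ 0.50322279 -0.15250095  0.34012459] [-0.17004978  0.08769201 -1.1831176 ]
offset [-0.0064  0.0153  0.1956] dr [ 0.0009 -0.0012  0.0008]
```

Emit:
play_rows(hand=[1, 1, 1, 1, 1], offset=[[-0.005, 0.015, 0.02], [-0.005, 0.015, 0.08], [-0.005, 0.015, 0.14], [-0.005, 0.015, 0.195], [-0.005, 0.015, 0.195]], dr=[[0, 0, 0], [0, 0, 0], [0, 0, 0], [0, 0, 0], [0, 0, 0]])

```text
time: 21.82
position: [0.5012, -0.1552, 0.2958]
tool_rot: [-3.123, -0.319, 0.004]
force: [0.6, 0.1, -1.2]
width: 0.392
grasp_force: 40.7
```

Emit:
play_rows(hand=[1, 1], offset=[[0, 0, 0], [0, 0, 0]], dr=[[0, 0, 0], [0, 0, 0]])

```text
time: 21.98
position: [0.502, -0.1555, 0.2989]
tool_rot: [-3.124, -0.32, 0.002]
force: [-0.3, 0.4, -1.1]
width: 0.392
grasp_force: 40.7
```

Emit:
play_rows(hand=[1, 1, 1, 1, 1], offset=[[0, 0, 0.03], [0, 0, 0.06], [0, 0, 0.09], [0, 0, 0.12], [0, 0, 0.12]], dr=[[0, 0, 0], [0, 0, 0], [0, 0, 0], [0, 0, 0], [0, 0, 0]])

```text
time: 22.4
position: [0.5023, -0.1554, 0.2743]
tool_rot: [-3.125, -0.319, -0.002]
force: [3.1, -0.2, -1.5]
width: 0.389
grasp_force: 40.7
```

Emit:
play_rows(hand=[1, 1, 1, 1], offset=[[0, 0, 0.01], [0, 0, 0.02], [0, 0, 0.03], [0, 0, 0.03]], dr=[[0, 0, 0], [0, 0, 0], [0, 0, 0], [0, 0, 0]])

```text
time: 22.73
position: [0.5028, -0.1557, 0.2709]
tool_rot: [3.125, 0.32, 0.002]
force: [0.1, 1.3, 6.2]
width: 0.391
grasp_force: 41.4
```

Emit:
play_rows(hand=[0.4, 0.4, 0.4, 0.4, 0.4], offset=[[0, 0, 0], [0, 0, 0], [0, 0, 0], [0, 0, 0], [0, 0, 0]], dr=[[0, 0, 0], [0, 0, 0], [0, 0, 0], [0, 0, 0], [0, 0, 0]])

```text
time: 23.15
position: [0.5019, -0.1555, 0.269]
tool_rot: [-3.125, -0.32, 0.001]
force: [-0.6, 0.3, 0.1]
width: 0.604
grasp_force: 0.0
```

Emit:
play_rows(hand=[0.4, 0.4, 0.4, 0.4, 0.4], offset=[[0, 0, -0.1], [0, 0, -0.3], [0, 0, -0.5], [0, 0, -0.7], [0, 0, -0.75]], dr=[[0, 0, 0], [0, 0, 0], [0, 0, 0], [0, 0, 0], [0, 0, 0]])

```text
time: 23.57
position: [0.5038, -0.1563, 0.4273]
tool_rot: [3.119, 0.319, 0.017]
force: [1.5, 0.1, 0.6]
width: 0.601
grasp_force: 0.0
```

Emit:
play_rows(hand=[0.4, 0.4, 0.4, 0.4, 0.4], offset=[[0, -0.8, 0], [0, -0.8, 0], [0, -0.8, 0], [0, -0.8, 0], [0, -0.8, 0]], dr=[[0, 0, 0], [0, 0, 0], [0, 0, 0], [0, 0, 0], [0, 0, 0]])

```text
time: 23.98
position: [0.468, 0.0057, 0.4187]
tool_rot: [-3.121, -0.328, 0.002]
force: [-0.9, -0.4, -0.5]
width: 0.6
grasp_force: 0.0
```

Emit:
play_rows(hand=[0.4, 0.4, 0.4], offset=[[0, 0, 0], [0, 0, 0], [0, 0, 0]], dr=[[0, 0, 0], [0, 0, 0], [0, 0, 0]])

```text
time: 24.23
position: [0.47, 0.0002, 0.4193]
tool_rot: [3.125, 0.318, -0.0]
force: [0.7, -0.2, 0.2]
width: 0.603
grasp_force: 0.0
```

```bash
python3 - <<'E'
from h import *
print(get_obs()['position'])
a=snap('side','s7.png')[1];b=snap('scene','sc7.png')[1];c=snap('wrist','w7.png');print(c[0])
x=cv2.resize(a[170:290,190:310],(400,400),interpolation=2);y=cv2.resize(b[120:260,180:320],(400,400),interpolation=2)
m=np.hstack([x,y]);m[250:,600:]=cv2.resize(c[1],(200,150))
cv2.imwrite('pics/c8.png',np.vstack([np.hstack([x,y])[:330],np.hstack([cv2.resize(c[1],(360,270)),cv2.resize(a[140:260,170:340],(382,270)),np.zeros((270,58,3),np.uint8)])]))
E
```

```text
[4.70041821e-01 1.88741376e-04 4.19259185e-01]
{'fx': 294.7358404460279, 'fy': 294.7358404460279, 'cx': 254.19807493464498, 'cy': 192.26923667308273, 'xyz': array([0.54525524, 0.0151681 , 0.38924214]), 'attitude': array([-0.2550498 ,  0.20922859, -1.35672631])}
```

View pics/c8.png

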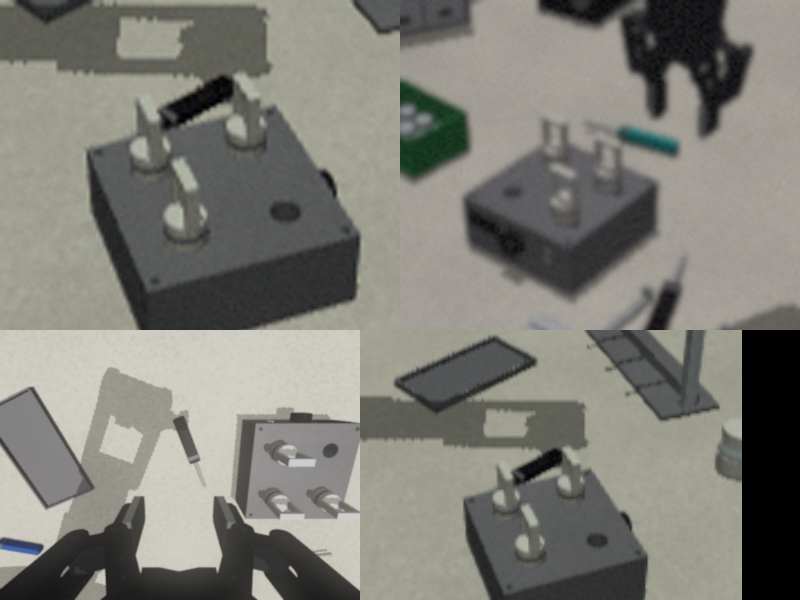

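All three loggers stand home. Stylus candidates: black with handle at wrist ≈ (262,150) and pin tip at (293,222); blue at (30,775·) lower left of the wrist view; teal at scene (238,150); pink by the spool. The black one by the dock is the one meant, as this enlarged crop shows. Measuring it along with the tray and the shroud.

```bash
python3 - <<'E'
from h import *
cp=viewer.camera_params('wrist');im=cv2.imread('pics/w7.png');g=cv2.cvtColor(im,cv2.COLOR_BGR2GRAY)
m=((g<75)*255).astype(np.uint8);x0,y0=225,95
sub=m[95:240,225:315].copy()
k,l,s,c=cv2.connectedComponentsWithStats(sub)
i=1+np.argmax(s[1:,4]);print('areas',s[1:].tolist())
pts=np.argwhere(l==i)[:,::-1]+[x0,y0]
r=cv2.minAreaRect(pts.astype(np.float32));print('handle rect',r)
b=cv2.boxPoints(r);print([plane(cp,p,.018).round(4).tolist() for p in b])
ctr=plane(cp,r[0],.018);print('handle centre',ctr.round(4))
# pin: gray stripe vs bright bench
bg=cv2.medianBlur(g,31);
row=[]
for v in range(180,235):
    w=g[v,270:310].astype(int);d=np.clip(bg[v,270:310].astype(int)-w-25,0,None)
    if d.sum()>20: row.append((v,round(270+(d*np.arange(40)).sum()/d.sum(),1),int(d.sum())))
print(row)
# tray via dark contour
hs=((g>60)&(g<135)).astype(np.uint8)*255
cs,_=cv2.findContours(cv2.morphologyEx(hs[60:260,0:140],cv2.MORPH_OPEN,np.ones((5,5))),0,2)
q=max(cs,key=cv2.contourArea);rt=cv2.minAreaRect(q);print('tray',rt,[plane(cp,p+np.array([0,60]),.014).round(3).tolist() for p in cv2.boxPoints(rt)])
E
```

```text
areas [[23, 29, 14, 17, 126], [35, 33, 2, 2, 2], [38, 38, 1, 1, 1], [37, 40, 1, 1, 1], [36, 42, 1, 2, 2]]
handle rect ((254.80770874023438, 132.03846740722656), (14.904827117919922, 12.94366455078125), 78.69007110595703)
[[0.5128, 0.018, 0.018], [0.519, 0.0033, 0.018], [0.5023, -0.004, 0.018], [0.496, 0.0109, 0.018]]
handle centre [0.5076 0.0071 0.018 ]
[(180, np.float64(276.0), 224), (181, np.float64(278.8), 218), (182, np.float64(279.5), 356), (183, np.float64(279.2), 546), (184, np.float64(278.5), 736), (185, np.float64(277.6), 874), (186, np.float64(276.2), 892), (187, np.float64(274.9), 818), (188, np.float64(274.0), 666), (189, np.float64(273.3), 418), (190, np.float64(273.3), 125), (191, np.float64(277.3), 27), (192, np.float64(277.9), 27), (193, np.float64(278.3), 31), (194, np.float64(279.1), 28), (195, np.float64(279.2), 29), (196, np.float64(279.3), 25), (197, np.float64(280.1), 27), (198, np.float64(280.6), 38), (199, np.float64(281.1), 41), (200, np.float64(281.4), 28), (202, np.float64(282.5), 23), (203, np.float64(282.6), 32), (204, np.float64(283.2), 36), (205, np.float64(283.2), 25), (208, np.float64(284.2), 23), (210, np.float64(285.0), 21), (211, np.float64(285.2), 28), (212, np.float64(286.3), 28), (217, np.float64(289.3), 23), (218, np.float64(288.4), 23)]
tray ((55.29399490356445, 111.33477783203125), (176.13922119140625, 81.82914733886719), 58.172550201416016) [[0.454, 0.351, 0.014], [0.522, 0.266, 0.014], [0.351, 0.142, 0.014], [0.262, 0.235, 0.014]]
```

```bash
python3 - <<'E'
from h import *
cp=viewer.camera_params('wrist');im=cv2.imread('pics/w7.png');g=cv2.cvtColor(im,cv2.COLOR_BGR2GRAY)
for th in (100,115):
    k,l,s,c=cv2.connectedComponentsWithStats((g[95:240,225:315]<th).astype(np.uint8));i=1+np.argmax(s[1:,4])
    pts=np.argwhere(l==i)[:,::-1]+[225,95];r=cv2.minAreaRect(pts.astype(np.float32));b=cv2.boxPoints(r)
    B=np.array([plane(cp,p,.016) for p in b]);print(th,r,B.round(4).tolist(),'ctr',B.mean(0).round(4),'edges',np.linalg.norm(np.roll(B,-1,0)-B,axis=1).round(4))
    f=cv2.fitLine(pts.astype(np.float32),2,0,.01,.01).ravel();a,e=plane(cp,f[2:]-20*f[:2],.016),plane(cp,f[2:]+20*f[:2],.016);d=e-a;print('yaw',np.degrees(np.arctan2(d[1],d[0])))
a,e=plane(cp,(277.5,192),.011),plane(cp,(285.2,211),.011);d=e-a;print('pin yaw',np.degrees(np.arctan2(d[1],d[0])),a,plane(cp,(292,220),.011))
# tray in side
si=viewer.camera_params('side');t=cv2.imread('pics/s7.png');h=cv2.cvtColor(t,cv2.COLOR_BGR2GRAY)[135:185,175:260]
print(h.min(),np.median(h))
cs,_=cv2.findContours((h<90).astype(np.uint8),0,2);q=max(cs,key=cv2.contourArea)
p4=cv2.approxPolyDP(cv2.convexHull(q),3,True)[:,0]+[175,135];P=np.array([plane(si,p,.012) for p in p4]);print(cv2.contourArea(q),p4.tolist(),P.round(3).tolist(),P.mean(0),np.linalg.norm(np.roll(P,-1,0)-P,axis=1))
# shroud dark ring in side
ss=cv2.cvtColor(t,cv2.COLOR_BGR2GRAY)[210:240,280:300];print(ss[::2])
E
```

```text
100 ((263.4482727050781, 151.1206817626953), (57.379859924316406, 16.341190338134766), 68.19859313964844) [[0.5104, 0.0198, 0.016], [0.5214, 0.0029, 0.016], [0.4608, -0.0383, 0.016], [0.4488, -0.0207, 0.016]] ctr [ 0.4853 -0.0091  0.016 ] edges [0.0202 0.0733 0.0213 0.0738]
yaw -146.9999118302776
115 ((263.6551818847656, 151.13792419433594), (58.679725646972656, 17.08397102355957), 68.19859313964844) [[0.5108, 0.0204, 0.016], [0.5223, 0.0027, 0.016], [0.4604, -0.0395, 0.016], [0.4478, -0.0211, 0.016]] ctr [ 0.4853 -0.0094  0.016 ] edges [0.0211 0.075  0.0223 0.0754]
yaw -147.04788459124237
pin yaw -146.07817313922888 [ 0.43522959 -0.03899101  0.011     ] [ 0.39962527 -0.06780841  0.011     ]
28 138.0
984.0 [[247, 153], [210, 176], [203, 177], [186, 164], [227, 143]] [[0.511, 0.265, 0.012], [0.368, 0.132, 0.012], [0.344, 0.129, 0.012], [0.287, 0.221, 0.012], [0.444, 0.353, 0.012]] [0.39080234 0.21979033 0.012     ] [0.19590491 0.02379154 0.10820737 0.20539018 0.11075235]
[[164 159 160 162 164 163 161 164 162 160 159 160 163 166 165 160 160 158
  161 163]
 [144 161 160 159 160 160 164 
[... 460 characters left out ...]
 160 159
  161 163]
 [ 90  87  88  86  85  89  89  77  32  27 124 156 159 161 159 159 160 160
  158 156]
 [ 88  90  91  90  88  90  93  91  77  42  60 156 156 156 156 160 162 160
  159 163]
 [ 89  90  88  87  85  89  88  87  90  87  42 158 162 158 163 165 162 160
  158 160]
 [ 90  91  90  89  86  87  87  92  91  87  90 108 156 159 157 157 159 154
  154 156]
 [ 81  87  91  89  87  89  90  91  88  88  86  89 105 140 158 160 158 158
  154 157]
 [ 78  90  87  89  88  88  86  90  87  86  86  88  88  89 136 152 155 157
  160 161]
 [ 88  88  89  88  90  88  86  89  89  88  84  83  88  90  88 104 153 154
  156 156]
 [ 89  90  86  92  88  89  89  89  90  89  88  87  73  63  68  85 106 136
  154 158]]
```

Stylus: rear end (0.516,0.0115), tip (0.400,-0.068), length 141 mm, yaw -147°, grasp at (0.480,-0.0135). Turning 21° and going above it.

```bash
python3 - <<'E'
from h import *
D=R.from_rotvec([-2.2214,-2.2214,0]); T=lambda yaw:R.from_euler('z',yaw,degrees=True)*D
move([.480,-.0135,.25],T(-56.8))
E
```

```text
offset [0.0354 0.0758 0.8463] dr [ 0.      0.0002 -0.1802]
```

Emit:
play_rows(hand=[0.4, 0.4, 0.4, 0.4, 0.4], offset=[[0.035, 0.076, 0.2], [0.035, 0.076, 0.4], [0.035, 0.076, 0.6], [0.035, 0.076, 0.8], [0.035, 0.076, 0.84]], dr=[[0, 0, -0.18], [0, 0, -0.18], [0, 0, -0.18], [0, 0, -0.18], [0, 0, -0.18]])

```text
time: 24.8
position: [0.476, -0.0127, 0.2445]
tool_rot: [-3.005, -0.895, 0.02]
force: [-1.7, 0.7, -1.4]
width: 0.604
grasp_force: 0.0
```

Emit:
play_rows(hand=[0.4, 0.4, 0.4], offset=[[0, 0, 0], [0, 0, 0], [0, 0, 0]], dr=[[0, 0, 0], [0, 0, 0], [0, 0, 0]])

```text
time: 25.05
position: [0.4815, -0.0129, 0.2543]
tool_rot: [3.008, 0.898, 0.008]
force: [0.6, 0.0, 0.1]
width: 0.599
grasp_force: 0.0
```

```bash
python3 - <<'E'
from h import *
D=R.from_rotvec([-2.2214,-2.2214,0]); T=lambda yaw:R.from_euler('z',yaw,degrees=True)*D
cp,im=snap('wrist','w8.png');g=cv2.cvtColor(im,cv2.COLOR_BGR2GRAY)
move([.480,-.0135,.179],T(-56.8))
for p in [(.516,.0115,.022),(.4,-.068,.011),(.480,-.0135,.022)]:print(proj(cp,p))
u,v=map(int,proj(cp,(.480,-.0135,.022)))
k,l,s,c=cv2.connectedComponentsWithStats((g<85).astype(np.uint8));
i=l[v,u];print('lab',i,s[i],c[i])
if i:
    b=cv2.boxPoints(cv2.minAreaRect(np.argwhere(l==i)[:,::-1].astype(np.float32)));B=np.array([plane(cp,p,.02) for p in b]);print(B.round(4).tolist(),B.mean(0))
E
```

```text
offset [-0.0105 -0.0032  0.378 ] dr [ 0.0021 -0.0022  0.0005]
(np.float64(250.82884657244713), np.float64(153.37888164007435))
(np.float64(254.7025256627288), np.float64(312.2975691725164))
(np.float64(252.58251546600602), np.float64(212.6372469227805))
lab 1 [ 238  151   28   95 2363] [251.0507829  194.09648752]
[[0.5122, 0.0197, 0.02], [0.5225, 0.004, 0.02], [0.4623, -0.0365, 0.02], [0.4509, -0.0191, 0.02]] [ 0.48698506 -0.00797744  0.02      ]
```

Emit:
play_rows(hand=[0.4, 0.4, 0.4, 0.4, 0.4], offset=[[-0.005, 0, 0.12], [-0.005, 0, 0.25], [-0.005, 0, 0.33], [-0.005, 0, 0.375], [-0.005, 0, 0.375]], dr=[[0, 0, 0], [0, 0, 0], [0, 0, 0], [0, 0, 0], [0, 0, 0]])

```text
time: 25.52
position: [0.479, -0.0129, 0.1764]
tool_rot: [-3.01, -0.9, 0.001]
force: [0.1, 0.1, -0.1]
width: 0.599
grasp_force: 0.0
```

Emit:
play_rows(hand=[0.7, 1, 1, 1, 1], offset=[[0, 0, 0], [0, 0, 0], [0, 0, 0], [0, 0, 0], [0, 0, 0]], dr=[[0, 0, 0], [0, 0, 0], [0, 0, 0], [0, 0, 0], [0, 0, 0]], force=60)

```text
time: 25.93
position: [0.4804, -0.0131, 0.1786]
tool_rot: [3.008, 0.899, 0.006]
force: [-0.3, 0.0, 6.6]
width: 0.237
grasp_force: 60.2
```

Emit:
play_rows(hand=[1, 1, 1], offset=[[0, 0, 0], [0, 0, 0], [0, 0, 0]], dr=[[0, 0, 0], [0, 0, 0], [0, 0, 0]])

```text
time: 26.18
position: [0.4804, -0.0131, 0.1786]
tool_rot: [3.008, 0.899, 0.006]
force: [-1.1, -1.0, 7.3]
width: 0.232
grasp_force: 60.2
```

```bash
python3 - <<'E'
from h import *
cp=dict(fx=294.7358,fy=294.7358,cx=254.198,cy=192.269,xyz=np.array([0.62471279,0.07652864,0.37349023]),attitude=np.array([-0.30294881,0.00268424,0.00106236]))
g=cv2.cvtColor(cv2.imread('pics/wrist0.png'),cv2.COLOR_BGR2GRAY)[105:185,50:165]
k,l,s,c=cv2.connectedComponentsWithStats((g<85).astype(np.uint8));i=1+np.argmax(s[1:,4]);r=cv2.minAreaRect((np.argwhere(l==i)[:,::-1]+[50,105]).astype(np.float32))
B=np.array([plane(cp,p,.016) for p in cv2.boxPoints(r)]);print(r,B.round(4).tolist(),np.linalg.norm(np.roll(B,-1,0)-B,axis=1))
a=snap('side','s9.png')[1];print(get_obs()['width'])
b=snap('scene','sc9.png')[1]
w=snap('wrist','w9.png')[1]
cv2.imwrite('pics/c9.png',np.vstack([np.hstack([cv2.resize(a[150:230,190:310],(400,267),interpolation=2),cv2.resize(b[190:270,230:350],(400,267),interpolation=2)]),cv2.resize(w[150:340,130:400],(469,330))[:, :].copy() if 0 else np.pad(cv2.resize(w[150:340,130:400],(469,330)),((0,0),(0,331),(0,0)))]))
E
```

```text
((125.50668334960938, 136.6834716796875), (11.501363754272461, 64.63945770263672), 58.861026763916016) [[0.43, 0.0203, 0.016], [0.5014, 0.0597, 0.016], [0.5073, 0.0484, 0.016], [0.4353, 0.0082, 0.016]] [0.08162924 0.01275038 0.08246046 0.01323956]
0.2361147916287445
```

The handle measures 20 mm across the fingers against 13 mm before the knock, so it was tipped onto its side. The pin is central, so it still works; I'll measure the tip after lifting.

Emit:
play_rows(hand=[1, 1, 1, 1, 1], offset=[[0, 0, -0.05], [0, 0, -0.2], [0, 0, -0.4], [0, 0, -0.6], [0, 0, -0.8]], dr=[[0, 0, 0], [0, 0, 0], [0, 0, 0], [0, 0, 0], [0, 0, 0]])

```text
time: 26.75
position: [0.4781, -0.0127, 0.3385]
tool_rot: [-3.01, -0.9, 0.0]
force: [1.2, 0.4, -0.5]
width: 0.238
grasp_force: 59.4
```

```bash
python3 - <<'E'
from h import *
D=R.from_rotvec([-2.2214,-2.2214,0]); T=lambda yaw:R.from_euler('z',yaw,degrees=True)*D
print(get_obs()['width'],get_obs()['position'])
move([.71,-.03,.345],T(-78.3))
E
```

```text
0.23796473396719214 [ 0.47811075 -0.01274297  0.33852459]
offset [ 0.9218  0.7085 -0.0328] dr [-1.000e-04  2.000e-04  1.799e-01]
```

Emit:
play_rows(hand=[1, 1, 1, 1, 1], offset=[[0.8, 0.6, -0.03], [0.8, 0.6, -0.03], [0.8, 0.6, -0.03], [0.8, 0.6, -0.03], [0.8, 0.6, -0.03]], dr=[[0, 0, 0.18], [0, 0, 0.18], [0, 0, 0.18], [0, 0, 0.18], [0, 0, 0.18]])

```text
time: 27.17
position: [0.6806, -0.0255, 0.344]
tool_rot: [3.125, 0.319, 0.004]
force: [0.2, 0.0, -0.6]
width: 0.231
grasp_force: 59.4
```

Emit:
play_rows(hand=[1, 1, 1], offset=[[0, 0, 0], [0, 0, 0], [0, 0, 0]], dr=[[0, 0, 0], [0, 0, 0], [0, 0, 0]])

```text
time: 27.42
position: [0.6777, -0.0253, 0.3421]
tool_rot: [-3.125, -0.32, 0.003]
force: [-0.2, -0.7, -0.6]
width: 0.236
grasp_force: 59.4
```

```bash
python3 - <<'E'
from h import *
D=R.from_rotvec([-2.2214,-2.2214,0]); T=lambda yaw:R.from_euler('z',yaw,degrees=True)*D
print(get_obs()['width'],get_obs()['position'])
move([.6928,-.1571,.30],T(-78.3))
E
```

```text
0.23589746068945466 [ 0.67770836 -0.0252571   0.34210249]
offset [-0.0593  0.661   0.2102] dr [-0.0003  0.0009 -0.0001]
```

Emit:
play_rows(hand=[1, 1, 1, 1, 1], offset=[[-0.06, 0.66, 0], [-0.06, 0.66, 0], [-0.06, 0.66, 0.1], [-0.06, 0.66, 0.21], [-0.06, 0.66, 0.21]], dr=[[0, 0, 0], [0, 0, 0], [0, 0, 0], [0, 0, 0], [0, 0, 0]])

```text
time: 27.83
position: [0.69, -0.16, 0.2957]
tool_rot: [-3.123, -0.313, 0.013]
force: [-2.0, -0.5, -1.7]
width: 0.232
grasp_force: 59.4
```

Emit:
play_rows(hand=[1, 1, 1, 1], offset=[[0, 0, 0.2], [0, 0, 0.25], [0, 0, 0.25], [0, 0, 0.25]], dr=[[0, 0, 0], [0, 0, 0], [0, 0, 0], [0, 0, 0]])

```text
time: 28.17
position: [0.6925, -0.1558, 0.2501]
tool_rot: [-3.124, -0.321, 0.004]
force: [-0.5, -0.5, -0.0]
width: 0.233
grasp_force: 59.4
```

```bash
python3 - <<'E'
from h import *
P=[]
ims={}
for n in ('side','scene'):
    P.append(get_obs()['position']); ims[n]=snap(n,n+'10.png')
print(P)
p=np.array(P[-1])-[.0979,.0203,.1716]
c=[]
for n in ims:
    cp,im=ims[n];u,v=proj(cp,p);print(n,'tip expected',u,v);u,v=int(u),int(v)
    c.append(cv2.resize(im[v-30:v+30,u-40:u+40],(400,300),interpolation=cv2.INTER_CUBIC));print('origin',u-40,v-30)
cv2.imwrite('pics/c10.png',np.hstack(c))
E
```

```text
[array([ 0.69248297, -0.15577201,  0.2501124 ]), array([ 0.69350283, -0.1561609 ,  0.25194207])]
side tip expected 299.5425590818449 212.1788414027213
origin 259 182
scene tip expected 209.19592613438155 201.0662249602019
origin 169 171
```

View pics/c10.png

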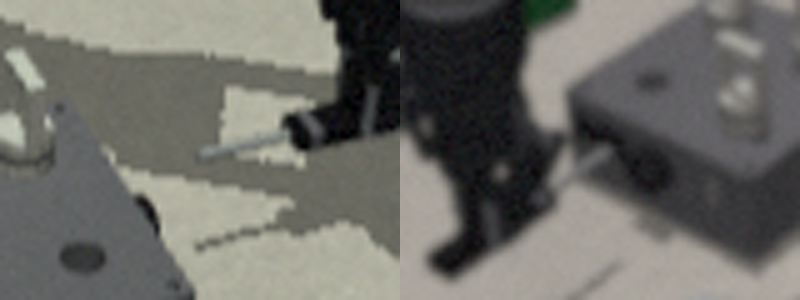

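Side: pin tip at (299,213), shroud (288.5,224.5). Scene: pin tip (212,201), shroud (220,204.5).

```bash
python3 - <<'E'
from h import *
sc=viewer.camera_params('scene');si=viewer.camera_params('side')
p=tri([(si,(299,213)),(sc,(212,201))]);print('tip',p,proj(si,p),proj(sc,p));
q=np.array([.5655,-.1834,.042]);print('mouth pred',proj(si,q),proj(sc,q),tri([(si,(288.5,224.5)),(sc,(220,204.5))]))
# handle front (collar) & pin base pixels: side (317,208.5)
b=tri([(si,(259+290/5,182+134/5)),(sc,(169+148/5,171+190/5))]);print('pin base',b, 'dir',np.degrees(np.arctan2(*(p-b)[[1,0]])))
for n,f in (('side','side10.png'),('scene','scene10.png')):
    cp=viewer.camera_params(n);g=cv2.cvtColor(cv2.imread('pics/'+f),cv2.COLOR_BGR2GRAY);u,v=map(int,proj(cp,q));print(n,u-14,v-10);print(g[v-10:v+12,u-14:u+14])
E
```

```text
tip [ 0.59094667 -0.17455192  0.07800773] (np.float64(297.59074930759346), np.float64(212.5604660243569)) (np.float64(210.81638535505164), np.float64(201.3497034439722))
mouth pred (np.float64(288.21177141634536), np.float64(225.8386370710663)) (np.float64(216.54746820380208), np.float64(205.83885370779433)) [ 0.56142946 -0.17887358  0.04584556]
pin base [ 0.64431042 -0.16669017  0.07875493] dir -171.61925415761812
side 274 215
[[100 100 100  99  98 102 101 119 136 144 146 113 110 108 110 106 107 105
  105 103 108 105 106 107 106 106 105 104]
 [103 103 102 100  99 101 100 101 132 172 178 152 154 151 154 110 107 110
  107 107 104 106 105 107 110 108 107 104]
 [103 102 103 102 101  99 100  98 108 154 173 176 179 177 180 154 151 151
  152 151 151 146 109 109 109 108 104 103]
 [ 99 103 100  99 100  96  98  97 101 122 160 174 177 178 180 179 176 178
  179 181 178 176 152 146 147 147 146 111]
 [ 98 102 100  98  97 100  97  98  99  98 135 175 175 175 177 178 178 178
  182 182 178 178 178 175 174 167 174 149]
 [ 99 101  99  98 100  96 100  99  96 100 110 142 141 140 173 177 175 178
  179 178
[... 3795 characters left out ...]
160 162 160 161 161 161 160 156 146 138 124 112 102  89  78  68  61  55
   54  58  56  56  53  58  57  53  57  57]
 [160 163 164 159 158 166 163 161 161 151 147 134 127 113 100  87  78  72
   65  59  56  54  55  55  55  55  58  60]
 [160 160 161 159 159 162 163 163 164 163 159 157 144 133 119 104  91  83
   77  70  62  59  56  56  58  57  53  54]
 [163 162 161 162 161 162 159 161 160 162 164 160 156 147 126 109 101  97
   93  84  75  71  60  59  60  57  60  54]
 [160 163 159 162 162 163 161 162 162 166 164 162 156 141 127 114 102 103
   97  93  91  85  77  71  62  60  61  54]
 [163 160 161 160 161 161 164 163 164 165 164 162 156 146 130 115 112 104
  101 101 100 100  96  86  79  71  62  61]]
```

Tip is level with the model within 2–3 mm (bore clearance is ±6.5 mm). Lowering to the button's height, then creeping in along the dock's -x.

Emit:
play_rows(hand=[1, 1, 1, 1, 1], offset=[[0, 0, 0.09], [0, 0, 0.18], [0, 0, 0.18], [0, 0, 0.18], [0, 0, 0.18]], dr=[[0, 0, 0], [0, 0, 0], [0, 0, 0], [0, 0, 0], [0, 0, 0]])

```text
time: 28.68
position: [0.6943, -0.157, 0.2166]
tool_rot: [3.124, 0.32, 0.004]
force: [0.8, -0.2, -0.4]
width: 0.233
grasp_force: 59.4
```

```bash
python3 - <<'E'
from h import *
D=R.from_rotvec([-2.2214,-2.2214,0]); T=lambda yaw:R.from_euler('z',yaw,degrees=True)*D
A=[]
for n in ('side','scene'):
    cp,im=snap(n,n+'11.png');s=get_obs();A.append(s['position']);p=A[-1]-[.0989,.0205,.1725];print(n,proj(cp,p))
    g=cv2.cvtColor(im,cv2.COLOR_BGR2GRAY);u,v=map(int,proj(cp,p));print(u-12,v-8);print(g[v-8:v+9,u-12:u+16])
x=np.mean(A,0);d=x-[.471,-.203,0];print(x,'dock',d[0]*.9793+d[1]*.2028,-.2028*d[0]+.9793*d[1],s['force'])
move(x,T(-78.3))
E
```

```text
side (np.float64(298.66618640234987), np.float64(222.68717447716307))
286 214
[[108 108 108 109 101 105 103 105 107 106 109 111 109 108 109 105 106 106
  106 145 146 146 144 143 176 180 178 177]
 [107 108 107 107 109 109 106 104 105 109 109 109 108 103 106 105 107 105
  109 108 107 106 104 107 142 147 144 147]
 [111 109 109 110 110 110 108 103 105 106 105 106 111 111 107 105 106 109
  108 109 106 105 105 104 104 102 104 107]
 [150 151 112 105 109 110 109 103 106 101 103 107 110 106 105 108 105 107
  109 107 107 107 108 108 108 107 103 101]
 [177 179 154 153 152 152 150 155 154 113 108 107 108 103 104 105 106 104
  111 109 107 107 109 103 109 122 130 132]
 [178 177 178 178 180 180 181 182 182 153 153 149 147 109 106 106 104 103
  107 106 112 124 133 128 135 135 140 136]
 [144 142 176 176 178 178 177 179 178 178 182 178 174 148 147 134 133 133
  135 132 134 139 139 137 124 114 110 102]
 [ 72  69 129 176 178 178 176 177 180 179 180 176 154 161 164 149 147 144
  138 133 120 120 120 130 142  98  97  97]
 [ 52  22  45 140 179 179 176 178 181 183 178 178 130 140 137 129 118 116
  120 130 14
[... 2519 characters left out ...]
148
  133 117 102  91  84  79  71  63  59  56]
 [ 21  35  72 104 137 141 137 124 129 137 149 152 159 163 163 163 158 156
  145 130 113 101  97  91  85  78  68  60]
 [ 27  40  80 115 131 128 124 126 137 149 160 163 163 164 165 163 163 157
  144 127 113 102 103  99  96  91  84  74]
 [ 25  48  85 110 122 128 130 140 150 159 161 162 167 165 167 165 160 157
  145 134 119 110 105 104 101  99 100  95]
 [ 29  47  75 100 116 137 148 156 160 164 164 166 166 164 163 164 165 157
  158 149 136 127 115 107 103 108 116 119]]
[ 0.69445643 -0.15722413  0.2168403 ] dock 0.2281142245541255 -0.0004886579685908429 [ 1.1728851   0.25843689 -1.33708582]
offset [ 0.0001 -0.0002 -0.    ] dr [ 0.0009 -0.0015 -0.    ]
```

Emit:
play_rows(hand=[1, 1, 1, 1, 1], offset=[[-0.06, 0, 0.01], [-0.12, 0, 0.01], [-0.17, 0, 0.01], [-0.17, 0, 0.01], [-0.17, 0, 0.01]], dr=[[0, 0, 0], [0, 0, 0], [0, 0, 0], [0, 0, 0], [0, 0, 0]])

```text
time: 29.2
position: [0.6602, -0.1642, 0.2133]
tool_rot: [3.125, 0.319, 0.002]
force: [0.9, -0.4, -0.7]
width: 0.236
grasp_force: 59.4
```

Emit:
play_rows(hand=[1, 1, 1], offset=[[-0.01, 0, 0], [-0.02, 0, 0], [-0.02, 0, 0]], dr=[[0, 0, 0], [0, 0, 0], [0, 0, 0]])

```text
time: 29.45
position: [0.6568, -0.1649, 0.2129]
tool_rot: [3.125, 0.32, 0.003]
force: [1.6, 0.2, 0.4]
width: 0.229
grasp_force: 59.4
```

Emit:
play_rows(hand=[1, 1, 1], offset=[[-0.01, 0, 0], [-0.02, 0, 0], [-0.02, 0, 0]], dr=[[0, 0, 0], [0, 0, 0], [0, 0, 0]])

```text
time: 29.7
position: [0.6531, -0.1656, 0.2131]
tool_rot: [3.125, 0.32, 0.005]
force: [3.3, 0.8, 0.4]
width: 0.234
grasp_force: 59.4
```

Emit:
play_rows(hand=[1, 1, 1], offset=[[-0.005, 0, 0], [-0.01, 0, 0], [-0.01, 0, 0]], dr=[[0, 0, 0], [0, 0, 0], [0, 0, 0]])

```text
time: 29.95
position: [0.6521, -0.1658, 0.2138]
tool_rot: [3.124, 0.319, 0.011]
force: [6.9, 1.2, 0.4]
width: 0.235
grasp_force: 59.4
```

Emit:
play_rows(hand=[1, 1, 1], offset=[[-0.005, 0, 0], [-0.01, 0, 0], [-0.01, 0, 0]], dr=[[0, 0, 0], [0, 0, 0], [0, 0, 0]])

```text
time: 30.2
position: [0.6513, -0.1661, 0.2146]
tool_rot: [3.124, 0.318, 0.018]
force: [9.8, 1.9, -1.1]
width: 0.234
grasp_force: 59.4
```

Force climbed through about 4 N and then stiffened, with the tip at dock x ≈ 83 mm, so the button is fully in. Holding, then backing out.

Emit:
play_rows(hand=[1, 1, 1, 1], offset=[[0, 0, 0], [0, 0, 0], [0, 0, 0], [0, 0, 0]], dr=[[0, 0, 0], [0, 0, 0], [0, 0, 0], [0, 0, 0]])

```text
time: 30.53
position: [0.6513, -0.166, 0.2146]
tool_rot: [3.124, 0.318, 0.017]
force: [9.6, 2.0, -0.3]
width: 0.235
grasp_force: 59.4
```

Emit:
play_rows(hand=[1, 1, 1, 1, 1], offset=[[0.1, 0, 0], [0.2, 0, 0], [0.3, 0, 0], [0.35, 0, 0], [0.35, 0, 0]], dr=[[0, 0, 0], [0, 0, 0], [0, 0, 0], [0, 0, 0], [0, 0, 0]])

```text
time: 30.95
position: [0.7179, -0.1516, 0.212]
tool_rot: [-3.125, -0.322, 0.001]
force: [-0.6, -0.1, 0.3]
width: 0.232
grasp_force: 59.4
```

Emit:
play_rows(hand=[1, 1, 1, 1, 1], offset=[[0, 0, -0.2], [0, 0, -0.4], [0, 0, -0.6], [0, 0, -0.75], [0, 0, -0.75]], dr=[[0, 0, 0], [0, 0, 0], [0, 0, 0], [0, 0, 0], [0, 0, 0]])

```text
time: 31.37
position: [0.7182, -0.1532, 0.3726]
tool_rot: [3.119, 0.319, 0.019]
force: [0.9, -0.9, 1.5]
width: 0.231
grasp_force: 59.4
```

```bash
python3 - <<'E'
from h import *
D=R.from_rotvec([-2.2214,-2.2214,0]); T=lambda yaw:R.from_euler('z',yaw,degrees=True)*D
# tray: right/left edges from two views, intersect fitted lines
si=viewer.camera_params('side');h=cv2.cvtColor(cv2.imread('pics/s7.png'),cv2.COLOR_BGR2GRAY)[135:185,175:260]
m=(h<100).astype(np.uint8);cs,_=cv2.findContours(m,0,2);q=max(cs,key=cv2.contourArea)[:,0]+[175,135]
W=np.array([plane(si,p,.012)[:2] for p in q],np.float32);r=cv2.minAreaRect(W*1000);print('side tray',r)
s=viewer.camera_params('scene');h=cv2.cvtColor(cv2.imread('pics/scene0.png'),cv2.COLOR_BGR2GRAY)[230:300,325:385]
m=cv2.morphologyEx((h<110).astype(np.uint8),2,np.ones((3,3)));cs,_=cv2.findContours(m,0,2);q=max(cs,key=cv2.contourArea)[:,0]+[325,230]
W=np.array([plane(s,p,.012)[:2] for p in q],np.float32);print('scene tray',cv2.minAreaRect(W*1000))
print(get_obs()['position']);move([.56,.05,.36],T(-60))
E
```

```text
side tray ((401.366455078125, 219.20938110351562), (276.49261474609375, 291.7718505859375), 81.56073760986328)
scene tray ((381.72210693359375, 248.76914978027344), (269.5809020996094, 182.856201171875), 41.43326187133789)
[ 0.7182228  -0.15321963  0.37263835]
offset [-0.5698 -1.1555  0.0483] dr [ 0.0043 -0.0048 -0.1527]
```

Emit:
play_rows(hand=[1, 1, 1, 1, 1], offset=[[-0.46, -0.8, -0.12], [-0.46, -0.8, -0.12], [-0.46, -0.8, -0.12], [-0.46, -0.8, -0.12], [-0.46, -0.8, -0.12]], dr=[[0, 0, -0.15], [0, 0, -0.15], [0, 0, -0.15], [0, 0, -0.15], [0, 0, -0.15]])

```text
time: 31.78
position: [0.5904, -0.0116, 0.3852]
tool_rot: [-3.033, -0.806, 0.009]
force: [1.8, -0.8, -0.6]
width: 0.235
grasp_force: 59.4
```

```bash
python3 - <<'E'
from h import *
D=R.from_rotvec([-2.2214,-2.2214,0]); T=lambda yaw:R.from_euler('z',yaw,degrees=True)*D
print(get_obs()['position']);move([.4187,.26,.36],T(-52))
E
```

```text
[ 0.59037397 -0.01157056  0.38522417]
offset [-0.0702 -1.6043  0.1337] dr [-0.0023  0.002  -0.0685]
```

Emit:
play_rows(hand=[1, 1, 1, 1, 1], offset=[[-0.035, -0.8, 0], [-0.035, -0.8, 0], [-0.035, -0.8, 0], [-0.035, -0.8, 0], [-0.035, -0.8, 0]], dr=[[0, 0, 0], [0, 0, 0], [0, 0, 0], [0, 0, 0], [0, 0, 0]])

```text
time: 32.2
position: [0.5046, 0.1249, 0.3847]
tool_rot: [-3.031, -0.811, 0.009]
force: [0.8, 0.2, -0.6]
width: 0.233
grasp_force: 59.4
```

Emit:
play_rows(hand=[1, 1, 1, 1, 1], offset=[[-0.035, -0.8, 0.13], [-0.035, -0.8, 0.13], [-0.035, -0.8, 0.13], [-0.035, -0.8, 0.13], [-0.035, -0.8, 0.13]], dr=[[0, 0, -0.068], [0, 0, -0.068], [0, 0, -0.068], [0, 0, -0.068], [0, 0, -0.068]])

```text
time: 32.62
position: [0.4193, 0.2596, 0.3577]
tool_rot: [-2.967, -1.026, 0.011]
force: [-0.9, -0.4, -1.4]
width: 0.236
grasp_force: 59.4
```

Emit:
play_rows(hand=[1, 1, 1], offset=[[0, 0, 0], [0, 0, 0], [0, 0, 0]], dr=[[0, 0, 0], [0, 0, 0], [0, 0, 0]])

```text
time: 32.87
position: [0.4244, 0.2558, 0.3604]
tool_rot: [2.972, 1.016, -0.0]
force: [-0.6, 0.4, -1.2]
width: 0.234
grasp_force: 59.4
```

```bash
python3 - <<'E'
from h import *
D=R.from_rotvec([-2.2214,-2.2214,0]); T=lambda yaw:R.from_euler('z',yaw,degrees=True)*D
print(get_obs()['position'],get_obs()['tool_rot']);move([.4187,.26,.25],T(-52))
# check tray corners in wrist view
cp,im=snap('wrist','w12.png');g=cv2.cvtColor(im,cv2.COLOR_BGR2GRAY)
m=cv2.morphologyEx(((g<150)).astype(np.uint8),cv2.MORPH_OPEN,np.ones((5,5)))
from math import cos,sin,radians
for a,b in [(1,1),(1,-1),(-1,1),(-1,-1)]:
    t=radians(38);p=(.397+a*.105*cos(t)-b*.055*sin(t),.243+a*.105*sin(t)+b*.055*cos(t),.014);u,v=proj(cp,p);print(np.round(p,3),round(u),round(v))
    u,v=int(u),int(v)
    if 20<u<492 and 20<v<364: print(g[v-20:v+21:4,u-20:u+21:4])
E
```

```text
[0.42435406 0.25578252 0.36037279] [ 2.97180218e+00  1.01644063e+00 -4.04608598e-04]
offset [-0.0092 -0.0343  0.5518] dr [ 0.0003  0.0003 -0.002 ]
[0.446 0.351 0.014] 194 101
[[157 155 157 158 155 153 157 158 152 153 156]
 [159 161 158 158 158 155 155 157 155 153 157]
 [157 159 159 156 151 153 154 155 156 153 153]
 [159 157 156 157 153 103 104 105 105 106 108]
 [160 157 157 152 148  98 101 102  99  99 101]
 [153 157 154 156 155 101  99 103 103 104 103]
 [153 155 156 156 152 100 101 104 104 103 101]
 [155 155 158 155 156  99  99 102 103 103 102]
 [157 153 156 155 152  98 100 103 103 103 103]
 [155 158 159 160 156 100 101 102 102 102 101]
 [155 157 156 153 153  99 100 103 102 101 101]]
[0.514 0.264 0.014] 301 101
[[158 174 212 212 209 214 209 212 213 211 211]
 [156 196 213 213 209 212 209 212 212 212 213]
 [155 211 211 213 213 213 212 211 212 214 211]
 [163 192 204 206 212 215 215 213 212 211 210]
 [107 133 148 146 150 209 208 214 213 213 212]
 [134 155 154 132 141 209 210 214 212 213 210]
 [139 158 158 142 148 212 213 212 212 212 212]
 [152 158 157 122 152 211 214 212 211 210 211]
 [1
[... 530 characters left out ...]
 42  39  36]
 [ 45  45  44  45  42  43  41  37  41  36  34]
 [ 42  44  42  41  43  39  38  38  38  35  34]
 [ 41  38  41  40  39  40  37  41  39  38  37]]
[0.348 0.135 0.014] 293 278
[[ 47  49  76 100 100  77  68  71 137 206 207]
 [ 43  45  62  99 100  90  64  67  80 208 204]
 [ 45  46  52  99  99  98  62  67  67 197 206]
 [ 43  43  59 131 112  65  61  61  66 143 206]
 [ 42  45  61 118  53  57  58  60  63  66  86]
 [ 40  42  53  60  52  55  58  64  65  63  65]
 [ 37  41  51  50  49  52  53  57  57  61  62]
 [ 40  39  49  47  47  49  52  55  55  58  60]
 [ 54  41  47  42  47  47  50  50  52  55  57]
 [ 76  54  47  42  43  44  49  49  52  52  55]
 [ 82  77  46  41  45  45  46  48  49  50  52]]
```

Tray corners land within 8 px of the estimate and the sides are parallel with the stylus. Lowering it into the tray.

Emit:
play_rows(hand=[1, 1, 1, 1, 1], offset=[[0, -0.02, 0.2], [0, -0.02, 0.4], [0, -0.02, 0.6], [0, -0.02, 0.76], [0, -0.02, 0.8]], dr=[[0, 0, 0], [0, 0, 0], [0, 0, 0], [0, 0, 0], [0, 0, 0]])

```text
time: 33.33
position: [0.4192, 0.2575, 0.1951]
tool_rot: [2.972, 1.015, -0.017]
force: [-1.7, -0.1, -0.8]
width: 0.236
grasp_force: 59.4
```

Emit:
play_rows(hand=[1, 1, 1, 1], offset=[[0, 0, 0.02], [0, 0, 0.05], [0, 0, 0.07], [0, 0, 0.07]], dr=[[0, 0, 0], [0, 0, 0], [0, 0, 0], [0, 0, 0]])

```text
time: 33.67
position: [0.4225, 0.2603, 0.1877]
tool_rot: [-2.972, -1.018, -0.004]
force: [-1.1, -0.0, -0.2]
width: 0.234
grasp_force: 59.4
```

Emit:
play_rows(hand=[1, 1, 1], offset=[[0, 0, 0.01], [0, 0, 0.015], [0, 0, 0.015]], dr=[[0, 0, 0], [0, 0, 0], [0, 0, 0]])

```text
time: 33.92
position: [0.4217, 0.2603, 0.1842]
tool_rot: [-2.972, -1.019, -0.002]
force: [-0.5, -0.6, -1.4]
width: 0.233
grasp_force: 59.4
```

Emit:
play_rows(hand=[1, 1, 1], offset=[[0, 0, 0.007], [0, 0, 0.007], [0, 0, 0.007]], dr=[[0, 0, 0], [0, 0, 0], [0, 0, 0]])

```text
time: 34.17
position: [0.4217, 0.2603, 0.1826]
tool_rot: [-2.972, -1.019, -0.002]
force: [0.5, 0.0, 1.3]
width: 0.238
grasp_force: 59.7
```

Contact is just starting, at the predicted height. Releasing and going up.

Emit:
play_rows(hand=[0.65, 0.55, 0.55, 0.55], offset=[[0, 0, 0], [0, 0, 0], [0, 0, 0], [0, 0, 0]], dr=[[0, 0, 0], [0, 0, 0], [0, 0, 0], [0, 0, 0]])

```text
time: 34.5
position: [0.4212, 0.26, 0.1818]
tool_rot: [2.972, 1.019, -0.001]
force: [0.0, -0.1, -0.2]
width: 0.453
grasp_force: 0.0
```

Emit:
play_rows(hand=[0.55, 0.55, 0.55, 0.55, 0.55], offset=[[0, 0, -0.05], [0, 0, -0.2], [0, 0, -0.4], [0, 0, -0.6], [0, 0, -0.8]], dr=[[0, 0, 0], [0, 0, 0], [0, 0, 0], [0, 0, 0], [0, 0, 0]])

```text
time: 34.92
position: [0.4208, 0.2598, 0.344]
tool_rot: [2.972, 1.019, -0.001]
force: [0.8, 0.6, -0.1]
width: 0.451
grasp_force: 0.0
```

Emit:
play_rows(hand=[0.55, 0.55, 0.55, 0.55, 0.55], offset=[[0, 0, -0.2], [0, 0, -0.2], [0, 0, -0.2], [0, 0, -0.2], [0, 0, -0.2]], dr=[[0, 0, 0], [0, 0, 0], [0, 0, 0], [0, 0, 0], [0, 0, 0]])

```text
time: 35.33
position: [0.4206, 0.2597, 0.3804]
tool_rot: [2.972, 1.019, -0.005]
force: [0.5, -0.2, -0.0]
width: 0.447
grasp_force: 0.0
```

```bash
python3 - <<'E'
from h import *
print(get_obs()['position'],get_obs()['width'])
cp,im=snap('wrist','w13.png');g=cv2.cvtColor(im,cv2.COLOR_BGR2GRAY)
k,l,s,c=cv2.connectedComponentsWithStats((g<70).astype(np.uint8))
O=np.array([.399,.245]);t=np.radians(38);M=np.array([[np.cos(t),np.sin(t)],[-np.sin(t),np.cos(t)]])
for i in range(1,k):
    if s[i,4]>300:
        b=cv2.boxPoints(cv2.minAreaRect(np.argwhere(l==i)[:,::-1].astype(np.float32)));B=np.array([plane(cp,p,.016) for p in b])
        print(s[i],[(M@(x[:2]-O)).round(3).tolist() for x in B],np.linalg.norm(np.roll(B,-1,0)-B,axis=1).round(3))
sm=cv2.imread('pics/s7.png');cpS,a=snap('side','s13.png')
# loggers unchanged in the side view? (arm clear of dock) 
d=cv2.absdiff(sm[165:275,210:300],a[165:275,210:300]).max(2);ys,xs=np.where(d>60);print('changed px',len(xs),(xs.min()+210,xs.max()+210,ys.min()+165,ys.max()+165) if len(xs) else '')
E
```

```text
[0.42058522 0.25969943 0.38042253] 0.44724411879082776
[   0    0   49  134 2443] [[0.075, 0.305], [0.202, 0.221], [0.196, 0.201], [0.067, 0.283]] [0.152 0.021 0.153 0.024]
[ 245  129   20   65 1117] [[0.07, 0.009], [0.07, -0.012], [-0.004, -0.013], [-0.004, 0.01]] [0.021 0.075 0.023 0.075]
[    0   235   512   149 35497] [[-0.059, 0.316], [-0.06, -0.321], [-0.303, -0.384], [-0.303, 0.381]] [0.637 0.251 0.765 0.252]
changed px 949 (np.int64(210), np.int64(270), np.int64(172), np.int64(208))
```

Stylus lies in the tray with its origin about 25 mm along and 1 mm across from the centre. The logger bodies are unchanged in the side view and the robot is clear. Handing in.

```bash
python3 -c "
from workcell import sign_off
print(sign_off())"
```

```text
the job is handed in; nothing more can be done
None
```

All three loggers are home in the dock, the start button was pressed fully in with the stylus pin and let out, the stylus lies in the tray, and the job is handed in; the hand-in returned no verdict.

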